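# Turn over the marker of a saw blade that is out

### The arm

A 6-joint arm with a two-finger parallel gripper is mounted at the origin on the work surface. World frame = base frame: x ahead of the robot, y to its left, z up, the work surface at z = 0. Lengths are in m, angles in rad, forces in N, time in s.
With the tool pointing down it reaches from about 0.35 to 0.85 m from the base axis. Payload 8.1 kg.
Tool frame: the origin (TCP) lies at the very end of the fingers, on their centre line; the grasp point (between the pads) lies 19 mm behind it; z points along the fingers, y is the direction in which the jaws open and shut (so a half turn about z gives the same grasp; the last joint's range is limited). The gripper opens to 93 mm and grips with 3 to 60 N. Pads are 15 mm wide; open, the fingers measure 128 mm over their backs; the gripper's body (75 mm by 188 mm) begins 65 mm behind the grasp point.
Start: joints at [-1.392, 0.13, 1.488, -0, 1.523, -0.085], TCP at [0.156, -0.579, 0.198] pointing down, gripper open.
Joint ranges: [-2.96, 2.96], [-0.89, 2.26], [0.02, 2.5], [-1.34, 4.48], [0, 2.73], [-2.66, 2.66]. Speed limits (rad/s): [2.39, 2.39, 2.79, 3.14, 3.14, 3.14].

### API

Orientations are given as a rotation vector (axis times angle).
In Python, from plant import robot gives the robot as it stands.
- The arm moves only by the tool jog_arm, never from a script. Its argument "commands" is a list of rows, each a list of 3 entries, a list of its own where there are three numbers: the shift along the world's x, y, z scaled (see below), then the turn, a rotation vector about the world's x, y, z scaled (see below), then the closure, from -1 (fully open) to 1 (shut), so that 0 is half open. In form: [[[tx, ty, tz], [ax, ay, az], hand], ...]. A call has 1 to 10 rows; each row is the pose to reach, as a shift and turn from the pose measured when the call began, turning the shorter way round; what a row does not reach only later rows make up. The controller multiplies each number of a shift by 0.6 m and each number of a turn by 2 pi rad. A row lasts 1/8 s, in which the tool goes at most 62.5 mm and 10.7 degrees, less where a joint would pass 70% of its speed; a pose out of reach is approached as far as the arm can. A call with a number of a shift or a turn outside -1 to 1 is refused whole. A call with a gripper value outside its range is refused whole. The fingers move at their own pace and stop on an object; "newtons" is the grip in N (left out, the last holds). Time passes only in rows, so rows that repeat a pose let the fingers close. It gives the time, the measured TCP pose, the force and the opening at its end, in the units of the state.
- robot.read_state(): the state, without advancing time (a new reading comes with each control period).
- robot.read_camera(name): name is "side" or "top" or "wrist"; returns a dict with "pixels" (400x640x3 uint8, red, green, blue), "fovy" (degrees; the focal length in pixels is half the picture's height over the tangent of half this angle, whatever the lens; pixels are square), "cx", "cy" (the principal point, pixels), "distortion" ([k1, k2, p1, p2, k3] as OpenCV has them; the pictures are not rectified), "rvec" (rotation vector, rad) and "tvec" (3), from world to camera coordinates, as OpenCV has them; the wrist camera has in their place "tool_from_camera" (4x4, takes a point from camera to tool coordinates, whose origin is the TCP and whose axes are the flange's). Camera axes: x right, y down, z forward; pixel columns grow to the right and rows downward; lengths in m; the calibration is good to about 2 mm. A picture is of the moment at which its call begins: read the wrist's pose just before it. There is no depth.
- robot.close_job(): hands the job in, once; it reports no verdict.
Trained networks look in the newest picture that a camera, given by its name, has taken for a name from the list of things; names that differ only in an ending like _2 or _b are one class to them, and where a whole thing is asked for, a point or a joint stands for the part that bears it (a point fixed in the world has none). Each returns a list of dicts, best first, with "p" (0 to 1); they miss things now and then, are a little off and sometimes report something else, mostly with a low value. They report only what shows in the picture. A call takes as long as a camera call.
- robot.trace(camera, name): "pixels" (400x640 bool, what is visible of it) and "uv" ([column, row] in pixels, amid what is visible of it).
The state is a dict: "t": time; "q": joint angles; "dq": joint speeds; "joint_torque": joint torques, N m; "tool_pos": TCP position; "orientation": TCP orientation; "force": force on the tool from outside, world axes, zero at the start; "wrist_torque": the same for the moment, N m; "opening": finger opening in m.
Only numpy, scipy, OpenCV 4.12 (cv2) and the standard library are available. Lean on these libraries where they do the work, as an engineer would, in place of code of your own. Each camera call takes 0.05 s, during which the arm holds its last target.

### The job

On the saw-blade chest two posts have no blade, but at one of those empty posts the marker still shows green: one blade is out and not yet marked, so push that marker's hinged leaf up by its tab with a fingertip and right over its hinge, until it lies flat on the far side and shows red like the marker of the other empty post. Push it lightly and steadily, without pinching it, forcing it or slapping it over; leave the other markers as they are and do not disturb the things lying around.

Things in the scene. Friction and masses are not known exactly. Their poses are not given: they have to be found in the camera images.
- chest: Plywood saw-blade chest fixed to the bench, 300 (x, away from the robot) x 710 (y) x 75 mm high; origin on its underside, midway in depth and 400 mm from its right end; turned up to 9 degrees either way. On its lid four blade places stand side by side, 150 mm apart, in any order. The bench is clear for 40 mm in front of the places, with only low things (under 30 mm) nearer the robot.
- place_out: Place to work on: empty post, marker still green. Fixed on the chest. Origin on the lid (75 mm above the bench) right below the marker's hinge; x points away from the robot, y left along the hinge, z up. Marker base plate 120 (x) x 80 (y) x 12 mm centred on the origin, its front edge flush with the chest's front. Post: 14 mm pin, 32 mm tall, on a 44 mm foot, at x = 165 mm.
- hinge_out (a point): Middle of that marker's hinge axis (along the place's y), 17 mm above the place's origin; fixed. The leaf on it is 4 mm thick, its thickness centred on the axis, 74 mm wide, and reaches 59 mm from the axis. One face is green with a white disc, the other red with a white bar; the plate beneath is red in its near half, green in its far half, so the whole marker reads green or red.
- marker_out (a joint): Angle of that leaf: 0 flat towards the robot (green up; at the start 0 to 0.15), pi/2 upright, pi flat away from the robot (red up). Hard stops at 0 and pi. The hinge is stiff: the leaf stays wherever it is left and turns with about half a newton at the tab, so it must be pushed all the way.
- tab_out (a point): Point on that leaf's black thumb tab, 75 mm from the hinge axis, mid-thickness; turns with the leaf. The tab is 34 mm wide and 4 mm thick, in the middle of the leaf's free edge, and ends 85 mm from the axis: with the leaf at 0 it juts 25 mm out in front of the chest, 90 mm above the bare bench, so a fingertip pointing forwards and down fits under it.
- place_marked: Like place_out (same parts, axes and origin): the other place without a blade, already correctly marked: its leaf lies turned over, red.
- marker_marked (a joint): Angle of the leaf of place_marked, same meaning; at the start 2.99 to pi.
- place_blade1: Like place_out (same parts, axes and origin): a place that holds a saw blade, green, with a steel circular blade 140 mm across lying on the post under a black nut 34 mm across, its top 26 mm above the lid.
- marker_blade1 (a joint): Angle of the leaf of place_blade1, same meaning; at the start 0 to 0.15.
- place_blade2: Like place_out (same parts, axes and origin): the other place that holds a saw blade, green, with a steel circular blade 140 mm across lying on the post under a black nut 34 mm across, its top 26 mm above the lid.
- marker_blade2 (a joint): Angle of the leaf of place_blade2, same meaning; at the start 0 to 0.15.
- spanner: Bystander, loose: an open-ended steel spanner about 150 mm long lying on the free right-hand end of the chest's lid.
- push_stick: Bystander, loose: an orange plastic push stick, about 270 mm long, lying on the bench to the right of the chest.
- try_square: Bystander, loose: a try square with a dark wooden stock and a 180 mm steel blade, lying on the bench to the left.
- glue: Bystander, loose: a white glue bottle with orange cap, 60 mm across, 160 mm tall, on the bench at the far left.
- offcut: Bystander, loose: a wooden offcut 110 x 45 x 28 mm on the bench at the near right.

How it is judged:
On the way:
1. the leaf of the empty green place stands upright or beyond, being pushed over (value of joint marker_out above 1.5 rad), for 0.1 s.
At the end, for the whole second after the job is handed in: The leaf of place_out lies on the far side within 14 degrees of flat (joint above 2.9 rad), red up and at rest; the two green markers are still below 0.35 rad and the other red one still above 2.75 rad (value of joint marker_out above 2.9 rad and velocity of joint marker_out between -0.1 and 0.1 rad/s and value of joint each of marker_blade1, marker_blade2 below 0.35 rad and value of joint marker_marked above 2.75 rad); the robot touches nothing.
It fails at once if another marker was turned (a green one beyond 0.35 rad or the red one below 2.75 rad) (not (value of joint each of marker_blade1, marker_blade2 below 0.35 rad and value of joint marker_marked above 2.75 rad)).
It fails at once if the marker was pinched or forced (more than 20 N from the fingers) (contact force between the fingers and place_out above 20 N).
It fails at once if the leaf was slapped over (faster than 5 rad/s) (velocity of joint marker_out above 5 rad/s).
It fails at once if a loose thing was pushed or lifted more than 20 mm from its place (distance of any of spanner, push_stick, try_square, glue, offcut from where it was at the start of the episode above 0.02 m).
It also fails if it takes over 40 s, if anything falls off the work surface, if the arm or the gripper's body presses on something with over 40 N, if the wrist force passes 120 N, or if a joint passes its speed limit or range.

## Working session

There is one attempt and no reset: what is moved stays moved. The work goes in short steps, Python scripts to look and compute and a tool call to move; the robot and the scene stay as the last step left them, time stands still between calls to the robot, and variables do not carry over. Pictures are saved under pics/ and viewed, and the job is handed in when it is done.

Besides the shell and the picture viewer there is one more tool, called after "Call:" by a JSON object that holds its "fn" and its "kwargs", one argument or row to a line. jog_arm: Moves the arm, as the interface text tells. Shifts and turns lie within -1 to 1; 1 stands for 0.6 m of shift or 2 pi rad of turn. Its arguments: {"type":"object","properties":{"commands":{"type":"array"},"newtons":{"type":"number"}},"required":["commands"]}

```bash
mkdir -p pics
cat > h.py <<'E'
import numpy as np, cv2
from plant import robot
def cam(name,fn=None):
    c=robot.read_camera(name)
    if fn: cv2.imwrite('pics/'+fn,cv2.cvtColor(c['pixels'],cv2.COLOR_RGB2BGR))
    f=200/np.tan(np.radians(c['fovy'])/2)
    c['K']=np.array([[f,0,c['cx']],[0,f,c['cy']],[0,0,1.]]); c['D']=np.array(c['distortion'],float)
    return c
def ext(c,state=None):
    if 'rvec' in c:
        R=cv2.Rodrigues(np.array(c['rvec'],float))[0]; return R,np.array(c['tvec'],float).ravel()
    T=np.eye(4);T[:3,:3]=cv2.Rodrigues(np.array(state['orientation'],float))[0];T[:3,3]=state['tool_pos']
    W=np.linalg.inv(T@np.array(c['tool_from_camera'])); return W[:3,:3],W[:3,3]
def onz(c,uv,z,state=None):
    R,t=ext(c,state)
    p=cv2.undistortPoints(np.array(uv,float).reshape(-1,1,2),c['K'],c['D']).reshape(-1,2)
    d=np.c_[p,np.ones(len(p))]@R; o=-R.T@t
    return o+d*((z-o[2])/d[:,2])[:,None]
def proj(c,P,state=None):
    R,t=ext(c,state)
    return cv2.projectPoints(np.array(P,float).reshape(-1,1,3),cv2.Rodrigues(R)[0],t,c['K'],c['D'])[0].reshape(-1,2)
E
python3 - <<'E'
from h import *
s=robot.read_state();print(s)
for n in ('top','side'):
    c=cam(n,n+'0.png');R,t=ext(c);print(n,-R.T@t,c['fovy'])
    for k in ('place_out','marker_out','tab_out','hinge_out','place_marked','place_blade1','marker_blade1','chest','offcut'):
        try:
            for d in robot.trace(n,k)[:4]: print(k,round(d['p'],2),np.round(d['uv']),d['pixels'].sum())
        except Exception as e: print(k,e)
E
```

```text
{'t': 0.0, 'q': array([-1.39240326e+00,  1.31128564e-01,  1.48927819e+00, -2.67702055e-05,
        1.52297947e+00, -8.54151611e-02]), 'dq': array([ 0.000932  ,  0.00021352, -0.00050195,  0.00067065,  0.00062255,
       -0.00047942]), 'joint_torque': array([ 1.92094383e-03, -5.59841716e+01, -4.91758204e+01,  7.69483997e-02,
        3.54278809e-02, -1.42988692e-04]), 'tool_pos': array([ 0.15635104, -0.57864956,  0.19660754]), 'orientation': array([-3.11252734e+00, -4.12954948e-01,  1.72784215e-04]), 'force': array([-0.02002593, -0.10063046,  0.6148094 ]), 'wrist_torque': array([-0.02385426, -0.00769812,  0.02835179]), 'opening': 0.09254138458753472}
top [ 0.27455802 -0.03496203  1.48948906] 55.162119585949384
place_out 0.7 [334. 187.] 810
marker_out 0.84 [336. 197.] 326
tab_out 0.63 [338. 193.] 371
hinge_out 0.62 [330. 186.] 838
place_marked 0.84 [370. 179.] 885
place_blade1 0.67 [296. 162.] 1667
place_blade1 0.56 [255. 167.] 1696
marker_blade1 0.67 [256. 206.] 352
marker_blade1 0.65 [298. 205.] 411
chest 0.69 [339. 166.] 9960
offcut 0.55 [407. 252.] 347
side [ 0.05661027 -1.24063507  1.2425615 ] 42.111680719829984
place_out 0.95 [343. 211.] 837
marker_out 0.55 [335. 212.] 316
tab_out 0.73 [330. 209.] 332
hinge_out 0.87 [343. 211.] 859
hinge_out 0.54 [375. 234.] 410
place_marked 0.92 [366. 239.] 1052
place_marked 0.71 [343. 210.] 877
place_marked 0.41 [331. 209.] 323
place_blade1 0.94 [349. 177.] 1440
place_blade1 0.73 [330. 156.] 1217
place_blade1 0.24 [377. 226.] 10750
marker_blade1 0.82 [314. 185.] 284
marker_blade1 0.54 [294. 159.] 291
chest 0.21 [302. 123.] 549
offcut 0.86 [294. 308.] 624
```

Run:
```python
import cv2
for n,(x,y) in {'top':(220,120),'side':(230,110)}.items():
    i=cv2.imread(f'pics/{n}0.png'); cv2.imwrite(f'pics/{n}0z.png',cv2.resize(i[y:y+150,x:x+200],None,fx=4,fy=4,interpolation=cv2.INTER_CUBIC))
```

```text
(no output)
```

View pics/top0.png

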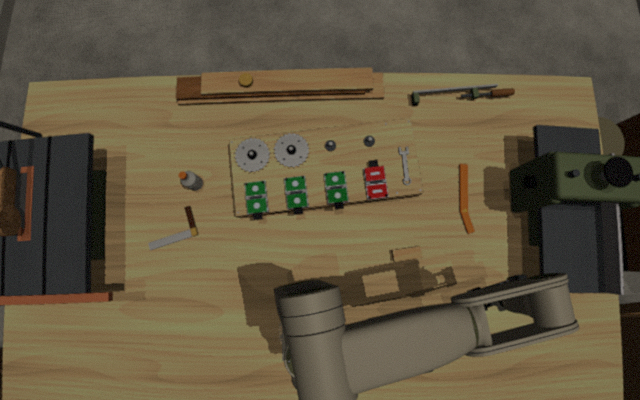

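View pics/top0z.png

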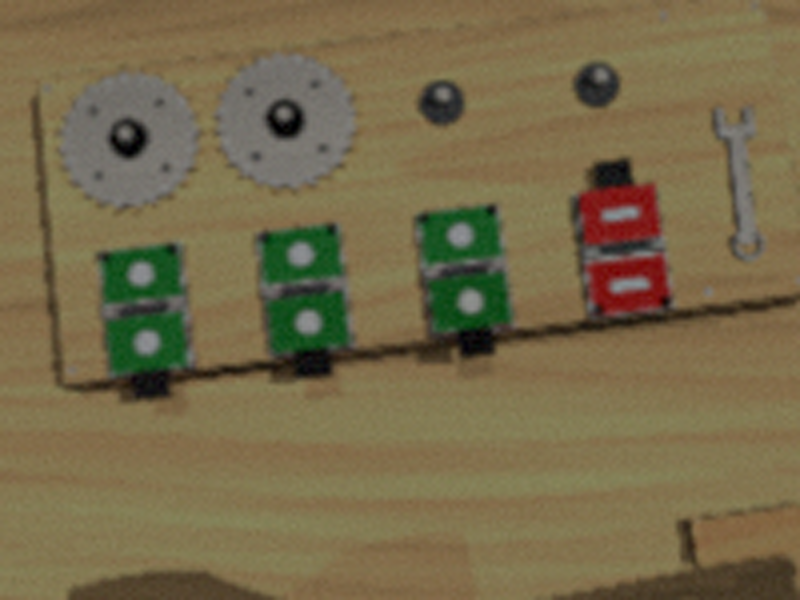

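View pics/side0z.png

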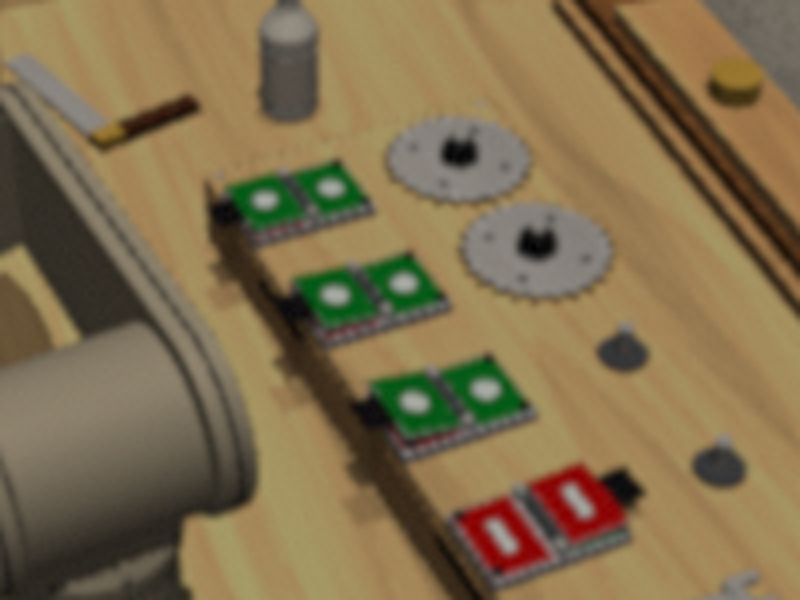

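The picture shows the target as the third marker from the left: green, with an empty post, and its hinge at about (335.5,187) in top. The red marked place is to its right and two bladed green places are to its left.

Run:
```python
from h import *
t=cam('top');s=cam('side')
ht=np.array([(143,308),(301,289),(462,269),(623,249)])/4+[220,120]
hs=np.array([(293,192),(366,286),(447,384),(540,515)])/4+[230,110]
print(onz(t,ht,.094)); print(onz(s,hs,.094))
P=onz(t,ht,.094); d=P[0]-P[3]; yaw=np.arctan2(-d[0],d[1]); print('yaw',np.degrees(yaw),np.linalg.norm(d))
pt=np.array([(128,138),(285,118),(441,102),(597,84)])/4+[220,120]
Q=onz(t,pt,.1);print(Q, np.linalg.norm(Q-P,axis=1))
tt=np.array([(151,385),(313,363),(478,342)])/4+[220,120]
print(onz(t,tt,.094));
```

```text
[[ 0.49604566  0.19547443  0.094     ]
 [ 0.51235156  0.04934177  0.094     ]
 [ 0.52964765 -0.09979217  0.094     ]
 [ 0.54713228 -0.25006829  0.094     ]]
[[ 0.49522721  0.1931754   0.094     ]
 [ 0.5146487   0.04711581  0.094     ]
 [ 0.53664726 -0.09098843  0.094     ]
 [ 0.55174926 -0.25134948  0.094     ]]
yaw 6.541057249213279 0.44846199754777816
[[ 0.65663378  0.21140871  0.1       ]
 [ 0.67423352  0.06404483  0.1       ]
 [ 0.68834613 -0.08255431  0.1       ]
 [ 0.70488217 -0.23017265  0.1       ]] [0.16148822 0.16265899 0.15974464 0.15911274]
[[ 0.4245065   0.18704656  0.094     ]
 [ 0.4433942   0.03837578  0.094     ]
 [ 0.46128091 -0.11335635  0.094     ]]
```

```bash
cat >> h.py <<'E'
from scipy.spatial.transform import Rotation as Ro
YAW=np.radians(6.5)
def Rt(el,yaw=None): # el = degrees below horizontal
    yaw=YAW if yaw is None else yaw
    e=np.radians(el);z=np.array([np.cos(e)*np.cos(yaw),np.cos(e)*np.sin(yaw),-np.sin(e)])
    y=np.array([np.sin(yaw),-np.cos(yaw),0]);return np.c_[np.cross(y,z),y,z]
def cmd(pos,el,yaw=None):
    s=robot.read_state();R0=Ro.from_rotvec(s['orientation'])
    tr=(Ro.from_matrix(Rt(el,yaw))*R0.inv()).as_rotvec()/(2*np.pi)
    return np.round((np.array(pos)-s['tool_pos'])/0.6,4).tolist(),np.round(tr,4).tolist()
E
python3 - <<'E'
from h import *
print(cmd([.36,-.12,.25],50))
E
```

```text
([0.3392, 0.7654, 0.0872], [0.0209, -0.1092, -0.0229])
```

Call:
{"fn": "jog_arm", "kwargs": {
  "commands": [
    [[0.1,0.2,0.09],[0.004,-0.02,-0.004],1],
    [[0.34,0.765,0.09],[0.021,-0.109,-0.023],1],
    [[0.34,0.765,0.09],[0.021,-0.109,-0.023],1],
    [[0.34,0.765,0.09],[0.021,-0.109,-0.023],1],
    [[0.34,0.765,0.09],[0.021,-0.109,-0.023],1],
    [[0.34,0.765,0.09],[0.021,-0.109,-0.023],1],
    [[0.34,0.765,0.09],[0.021,-0.109,-0.023],1],
    [[0.34,0.765,0.09],[0.021,-0.109,-0.023],1],
    [[0.34,0.765,0.09],[0.021,-0.109,-0.023],1],
    [[0.34,0.765,0.09],[0.021,-0.109,-0.023],1]
  ],
  "newtons": 10
}}

```text
t: 2.35
tool_pos: [0.3987, -0.1749, 0.253]
orientation: [-2.874, -0.197, -1.002]
force: [0.3, -0.6, -0.6]
opening: 0.0011
```

Run:
```python
from h import *
s=robot.read_state();print(s['tool_pos'],s['q'],s['dq'].round(2),cv2.Rodrigues(s['orientation'])[0].round(2).tolist())
c=cam('wrist','w1.png')
print(cmd([.36,-.12,.25],50))
```

```text
[ 0.39866814 -0.17485035  0.25301924] [-1.15787707 -0.89266655  2.32675427  0.6585584   1.55052822  0.3161141 ] [ 0.15  0.   -0.01 -0.05 -0.05  0.13] [[0.78, 0.15, 0.61], [0.09, -0.99, 0.13], [0.62, -0.04, -0.78]]
([-0.0642, 0.0916, -0.005], [-0.0065, -0.0047, -0.0061])
```

View pics/w1.png

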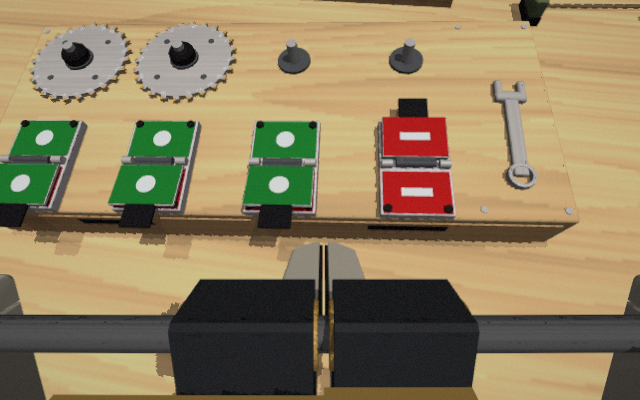

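The wrist picture shows the target marker as the green one at about (282,165), with its tab at (275,216). The arm has been stopped at the q2 limit, so I will use a steeper tool and a little more reach.

Run:
```python
from h import *
print(cmd([.42,-.115,.21],65))
```

```text
([0.0358, 0.1, -0.0717], [-0.0119, 0.0366, -0.0052])
```

Call:
{"fn": "jog_arm", "kwargs": {
  "commands": [
    [[0.036,0.1,-0.072],[-0.012,0.037,-0.005],1],
    [[0.036,0.1,-0.072],[-0.012,0.037,-0.005],1],
    [[0.036,0.1,-0.072],[-0.012,0.037,-0.005],1],
    [[0.036,0.1,-0.072],[-0.012,0.037,-0.005],1],
    [[0.036,0.1,-0.072],[-0.012,0.037,-0.005],1],
    [[0.036,0.1,-0.072],[-0.012,0.037,-0.005],1]
  ]
}}

```text
t: 3.15
tool_pos: [0.4197, -0.1162, 0.2098]
orientation: [-3.04, -0.17, -0.67]
force: [-0.3, 0.4, -0.3]
opening: 0.0004
```

Run:
```python
from h import *
s=robot.read_state();print(s['tool_pos'],s['q'],s['dq'].round(2),cv2.Rodrigues(s['orientation'])[0].round(3).tolist())
c=cam('wrist','w2.png')
i=cv2.imread('pics/w2.png');cv2.imwrite('pics/w2z.png',cv2.resize(i[0:260,130:530],None,fx=2,fy=2,interpolation=cv2.INTER_CUBIC))
for k in ('tab_out','place_out','marker_out'):
  for d in robot.trace('wrist',k)[:3]: print(k,d['p'],d['uv'])
```

```text
[ 0.41965073 -0.11620618  0.2097834 ] [-0.66918024 -0.83789789  2.28648025  0.30607263  1.38447071  0.7795433 ] [ 0.01 -0.   -0.   -0.   -0.    0.01] [[0.902, 0.112, 0.417], [0.101, -0.994, 0.047], [0.42, -0.0, -0.907]]
tab_out 0.8 [320.8, 162.5]
place_out 0.65 [316.8, 136.4]
marker_out 0.74 [317.8, 163.3]
```

View pics/w2z.png

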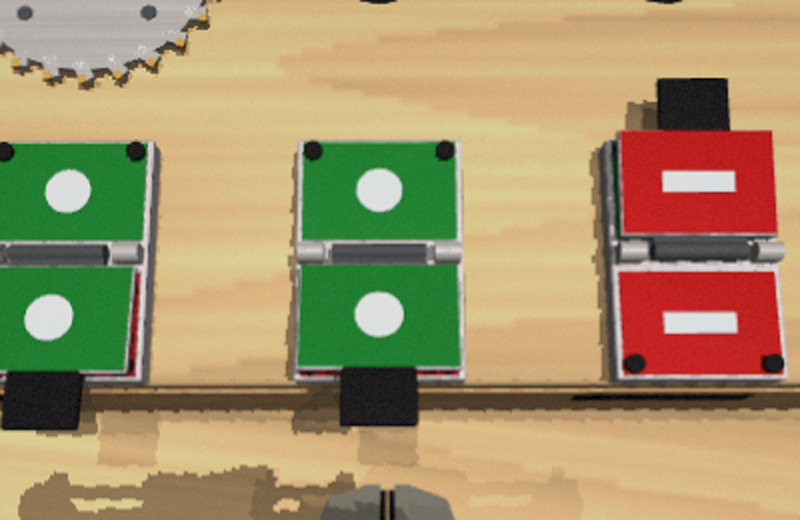

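Run:
```python
from h import *
s=robot.read_state();c=cam('wrist')
z=lambda a:np.array(a)/2+[130,0]
H=onz(c,z([(297,252),(380,253),(463,252),(616,250),(784,250)]),.093,s);print('hinge',H.round(4))
P=onz(c,z([(300,141),(461,142),(464,381),(292,381)]),.087,s);print('plate',P.round(4),P.mean(0), np.linalg.norm(P[0]-P[1]),np.linalg.norm(P[1]-P[2]),'yaw',np.degrees(np.arctan2(P[1][1]-P[2][1],P[1][0]-P[2][0])),np.degrees(np.arctan2(P[0][0]-P[1][0],-(P[0][1]-P[1][1]))))
h=P.mean(0)[:2]
for th in (0,.05,.1,.15):
    x=np.array([np.cos(YAW),np.sin(YAW),0]);y=np.array([-np.sin(YAW),np.cos(YAW),0])
    h3=np.r_[h,.092]
    q=[h3+r*(-np.cos(th)*x+np.sin(th)*np.array([0,0,1]))+w*y for r,w in ((85,.017),(85,-.017),(59,.037),(59,-.037)) for r in [r/1000]]
    print(th,((proj(c,q,s)-[130,0])*2).round().tolist())
```

```text
hinge [[ 0.5289 -0.0601  0.093 ]
 [ 0.5328 -0.0987  0.093 ]
 [ 0.5377 -0.1373  0.093 ]
 [ 0.5468 -0.2083  0.093 ]
 [ 0.5558 -0.2866  0.093 ]]
plate [[ 0.5878 -0.0529  0.087 ]
 [ 0.5961 -0.1312  0.087 ]
 [ 0.4778 -0.1441  0.087 ]
 [ 0.4688 -0.0651  0.087 ]] [ 0.53262977 -0.09834956  0.087     ] 0.07874840331909673 0.1190288595968474 yaw 6.220031268039812 -173.92602150439222
0 [[341.0, 434.0], [417.0, 434.0], [298.0, 377.0], [460.0, 377.0]]
0.05 [[340.0, 433.0], [417.0, 433.0], [297.0, 376.0], [461.0, 376.0]]
0.1 [[340.0, 431.0], [417.0, 431.0], [296.0, 374.0], [461.0, 374.0]]
0.15 [[339.0, 428.0], [418.0, 428.0], [295.0, 372.0], [462.0, 372.0]]
```

```bash
sed -i 's/YAW=.*/YAW=np.radians(6.3)/' h.py
cat >> h.py <<'E'
HG=np.array([.5326,-.0985,.092]);XP=np.array([np.cos(YAW),np.sin(YAW),0])
def tcpA(u,w,el): # tcp such that corner A at (u,w) mm
    e=np.radians(el); u=u-7.5*np.sin(e); w=w-7.5*np.cos(e)
    return HG+XP*u/1e3+np.array([0,0,w/1e3])
def leafA(thd,el0=60,s=15,off=2):
    t=np.radians(thd);rad=np.array([-np.cos(t),np.sin(t)]);tan=np.array([np.sin(t),np.cos(t)])
    el=el0 if thd<el0+20 else min(85,el0+(thd-el0-20)*0.3)
    if thd<el0: p=85*rad-off*tan-s*np.array([-np.cos(np.radians(el)),np.sin(np.radians(el))])
    else: p=(85-s)*rad-off*tan
    return tcpA(p[0],p[1],el),el
E
python3 - <<'E'
from h import *
for u,w,el in ((-108,30,60),(-108,-22,60),(-80,-22,60)): p=tcpA(u,w,el);print(p.round(4),cmd(p,el))
E
```

```text
[ 0.4188 -0.1111  0.1182] ([-0.0019, 0.0075, -0.1526], [0.0016, -0.0142, -0.0005])
[ 0.4188 -0.1111  0.0662] ([-0.0019, 0.0075, -0.2393], [0.0016, -0.0142, -0.0005])
[ 0.4466 -0.108   0.0662] ([0.0445, 0.0126, -0.2393], [0.0016, -0.0142, -0.0005])
```

Call:
{"fn": "jog_arm", "kwargs": {
  "commands": [
    [[-0.002,0.008,-0.08],[0.001,-0.007,0],1],
    [[-0.002,0.008,-0.153],[0.0016,-0.014,0],1],
    [[-0.002,0.008,-0.2],[0.0016,-0.014,0],1],
    [[-0.002,0.008,-0.239],[0.0016,-0.014,0],1],
    [[-0.002,0.008,-0.239],[0.0016,-0.014,0],1],
    [[-0.002,0.008,-0.239],[0.0016,-0.014,0],1]
  ]
}}

```text
t: 4.15
tool_pos: [0.4204, -0.1119, 0.1187]
orientation: [-3.012, -0.173, -0.76]
force: [0.0, 0.4, 0.1]
opening: 0.0005
```

Run:
```python
from h import *
s=robot.read_state();print(s['tool_pos'],s['q'],np.degrees(np.arcsin(-cv2.Rodrigues(s['orientation'])[0][2,2])),s['force'])
c=cam('wrist','w3.png');cam('side','s3.png')
i=cv2.imread('pics/s3.png');cv2.imwrite('pics/s3z.png',cv2.resize(i[110:260,230:430],None,fx=4,fy=4,interpolation=cv2.INTER_CUBIC))
p=tcpA(-80,-22,60);print(cmd(p,60))
```

```text
[ 0.42039772 -0.11187021  0.11866886] [-0.71532553 -0.89247602  2.49720814  0.38449122  1.21459878  0.66462418] 61.65843732920218 [0.03701738 0.39353241 0.11465499]
([0.0436, 0.0068, -0.0875], [0.0002, -0.0046, -0.0007])
```

View pics/w3.png

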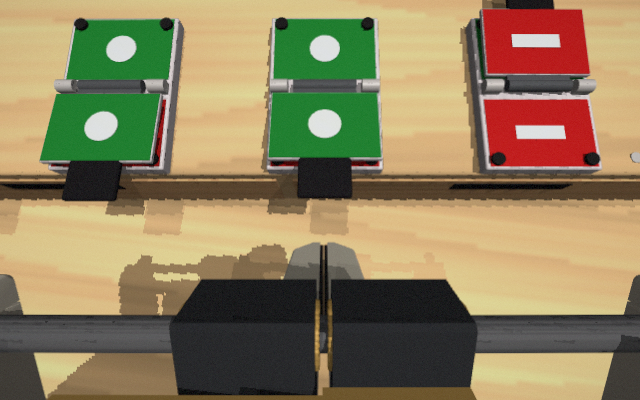

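View pics/s3z.png

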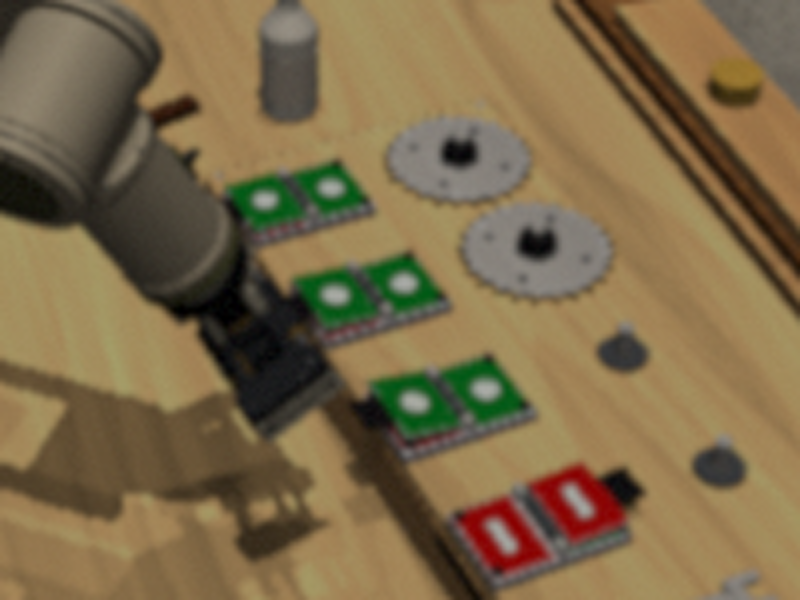

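```bash
cat > kin.py <<'E'
import numpy as np
from scipy.spatial.transform import Rotation as Ro
from plant import robot
D=[([-1.39240326e+00,1.31128564e-01,1.48927819,-2.67702055e-05,1.52297947,-8.54151611e-02],[0.15635104,-0.57864956,0.19660754],[-3.11252734e+00,-4.12954948e-01,1.72784215e-04]),
([-1.15787707,-0.89266655,2.32675427,0.6585584,1.55052822,0.3161141],[0.39866814,-0.17485035,0.25301924],[-2.874,-.197,-1.002]),
([-0.66918024,-0.83789789,2.28648025,0.30607263,1.38447071,0.7795433],[0.41965073,-0.11620618,0.2097834],[-3.04,-.17,-.67]),
([-0.71532553,-0.89247602,2.49720814,0.38449122,1.21459878,0.66462418],[0.42039772,-0.11187021,0.11866886],[-3.012,-.173,-.76])]
z=lambda a:Ro.from_euler('z',a);y=lambda a:Ro.from_euler('y',a)
def chain(q):
    r1=z(q[0]);r2=r1*y(q[1]);r3=r2*y(q[2]);r4=r3*z(q[3]);r5=r4*y(q[4]);r6=r5*z(q[5]);return r1,r2,r3,r4,r5,r6
E
python3 - <<'E'
from kin import *
C=[];
for q,p,o in D:
    R=chain(q); E=R[5].inv()*Ro.from_rotvec(o); C.append(E.as_matrix().round(2).tolist());print(C[-1])
# linear fit: unknown: z0, b1x, b2(0,y,z), b3(x,0,z), b5 z
A=[];b=[]
for q,p,o in D:
    R=[r.as_matrix() for r in chain(q)]
    A.append(np.c_[[0,0,1],R[0][:,0],R[0][:,1],R[1][:,2],R[2][:,0],R[2][:,2],R[4][:,2]]);b+=list(p)
A=np.vstack(A);x,res,rk,sv=np.linalg.lstsq(A,np.array(b),rcond=None)
print(x.round(4),rk,(A@x-b).round(4),sv)
E
```

```text
[[-0.0, -1.0, -0.0], [1.0, -0.0, 0.0], [-0.0, -0.0, 1.0]]
[[0.0, -1.0, 0.0], [1.0, 0.0, 0.0], [-0.0, 0.0, 1.0]]
[[-0.0, -1.0, -0.0], [1.0, -0.0, 0.0], [-0.0, -0.0, 1.0]]
[[0.0, -1.0, 0.0], [1.0, 0.0, -0.0], [0.0, 0.0, 1.0]]
[ 0.3181 -0.      0.0512  0.3691  0.0616  0.5534  0.3985] 7 [ 0.  0.  0.  0. -0.  0. -0.  0. -0. -0. -0. -0.] [3.84581176 2.8836728  2.06573355 0.66205936 0.40604127 0.11940325
 0.09725608]
```

```bash
cat >> kin.py <<'E'
X=[.3181,.0512,.3691,.0616,.5534,.3985]
LO=np.array([-2.96,-.89,.02,-1.34,0,-2.66]);HI=np.array([2.96,2.26,2.5,4.48,2.73,2.66])
E0=np.array([[0,-1,0],[1,0,0],[0,0,1.]])
def fk(q):
    R=[r.as_matrix() for r in chain(q)]
    p=np.array([0,0,X[0]])+X[1]*R[0][:,1]+X[2]*R[1][:,2]+X[3]*R[2][:,0]+X[4]*R[2][:,2]+X[5]*R[4][:,2]
    return p,R[5]@E0
from scipy.optimize import least_squares
def ik(p,Rm,q0):
    def f(q):
        a,b=fk(q);return np.r_[(a-p)*10,Ro.from_matrix(b.T@Rm).as_rotvec()]
    s=least_squares(f,np.clip(q0,LO+.01,HI-.01),bounds=(LO,HI));return s.x,np.abs(s.fun).max()
E
python3 - <<'E'
from h import *
from kin import *
q=robot.read_state()['q']
for yaw in (6.3,):
 for el in (60,65,70,75):
  for n,(u,w) in dict(pre=(-105,-22),under=(-80,-22),th10=(-77,0)).items():
   r=ik(tcpA(u,w,el),Rt(el),q);print(el,n,r[0].round(2),round(r[1],4))
E
```

```text
60 pre [-0.71 -0.73  2.5   0.41  1.11  0.6 ] 0.0602
60 under [-0.66 -0.71  2.5   0.41  1.02  0.64] 0.0235
60 th10 [-0.66 -0.77  2.5   0.41  1.06  0.66] 0.0035
65 pre [-0.65 -0.75  2.5   0.33  1.09  0.7 ] 0.0035
65 under [-0.59 -0.65  2.45  0.33  1.03  0.74] 0.0
65 th10 [-0.59 -0.67  2.42  0.31  1.07  0.77] 0.0
70 pre [-0.58 -0.64  2.42  0.25  1.11  0.8 ] 0.0
70 under [-0.53 -0.55  2.36  0.24  1.06  0.84] 0.0
70 th10 [-0.53 -0.57  2.33  0.23  1.11  0.86] 0.0
75 pre [-0.52 -0.54  2.33  0.17  1.14  0.89] 0.0
75 under [-0.48 -0.45  2.27  0.16  1.1   0.93] 0.0
75 th10 [-0.47 -0.47  2.24  0.16  1.15  0.94] 0.0
```

Run:
```python
from h import *
from kin import *
s=robot.read_state();q=s['q']
for u,w in ((-106,10),(-106,-20),(-80,-20)):
   p=tcpA(u,w,67);r=ik(p,Rt(67),q);print(r[0].round(2),round(r[1],4),p.round(4),cmd(p,67))
for th in range(0,180,20):
    p,el=leafA(th,67);r=ik(p,Rt(el),q);q=r[0];print(th,el,q.round(2),round(r[1],4))
```

```text
[-0.62 -0.76  2.43  0.29  1.17  0.76] 0.0 [ 0.4204 -0.1109  0.0991] ([-0.0001, 0.002, -0.0328], [-0.0019, 0.0147, -0.0007])
[-0.62 -0.72  2.47  0.3   1.1   0.74] 0.0 [ 0.4204 -0.1109  0.0691] ([-0.0001, 0.002, -0.0828], [-0.0019, 0.0147, -0.0007])
[-0.57 -0.61  2.41  0.29  1.04  0.79] 0.0 [ 0.4462 -0.108   0.0691] ([0.0429, 0.0068, -0.0828], [-0.0019, 0.0147, -0.0007])
0 67 [-0.57 -0.62  2.4   0.29  1.05  0.79] 0.0
20 67 [-0.56 -0.64  2.36  0.27  1.11  0.82] 0.0
40 67 [-0.53 -0.61  2.3   0.26  1.14  0.86] 0.0
60 67 [-0.49 -0.55  2.23  0.25  1.14  0.9 ] 0.0
80 67 [-0.46 -0.48  2.16  0.23  1.13  0.94] 0.0
100 70.9 [-0.39 -0.34  2.04  0.17  1.16  1.02] 0.0
120 76.9 [-0.33 -0.17  1.88  0.1   1.22  1.11] 0.0
140 82.9 [-0.28 -0.    1.74  0.05  1.29  1.17] 0.0
160 85 [-0.26  0.09  1.69  0.03  1.29  1.19] 0.0
```

Call:
{"fn": "jog_arm", "kwargs": {
  "commands": [
    [[0,0.002,-0.01],[-0.002,0.015,-0.001],1],
    [[0,0.002,-0.033],[-0.002,0.015,-0.001],1],
    [[0,0.002,-0.06],[-0.002,0.015,-0.001],1],
    [[0,0.002,-0.083],[-0.002,0.015,-0.001],1],
    [[0,0.002,-0.083],[-0.002,0.015,-0.001],1],
    [[0.02,0.004,-0.083],[-0.002,0.015,-0.001],1],
    [[0.043,0.007,-0.083],[-0.002,0.015,-0.001],1],
    [[0.043,0.007,-0.083],[-0.002,0.015,-0.001],1]
  ]
}}

```text
t: 5.25
tool_pos: [0.4467, -0.108, 0.0694]
orientation: [-3.054, -0.166, -0.62]
force: [-1.1, -0.2, 0.2]
opening: 0.0006
```

Run:
```python
from h import *
s=robot.read_state();print(s['tool_pos'],s['q'],np.degrees(np.arcsin(-cv2.Rodrigues(s['orientation'])[0][2,2])),s['force'])
c=cam('wrist','w4.png')
for th in (6,12,18,24,30,36,42): 
    p,el=leafA(th,67);print(th,cmd(p,el))
```

```text
[ 0.44669083 -0.10797278  0.06943295] [-0.56505528 -0.61178013  2.40828559  0.28495961  1.04346169  0.79044217] 67.05656351614932 [-1.12274949 -0.1629469   0.16856608]
6 ([0.002, -0.0, 0.0217], [0.0, -0.0003, 0.0002])
12 ([0.0039, 0.0002, 0.0364], [0.0, -0.0003, 0.0002])
18 ([0.0074, 0.0006, 0.0508], [0.0, -0.0003, 0.0002])
24 ([0.0124, 0.0011, 0.0648], [0.0, -0.0003, 0.0002])
30 ([0.0187, 0.0018, 0.0782], [0.0, -0.0003, 0.0002])
36 ([0.0265, 0.0027, 0.0908], [0.0, -0.0003, 0.0002])
42 ([0.0355, 0.0037, 0.1025], [0.0, -0.0003, 0.0002])
```

View pics/w4.png

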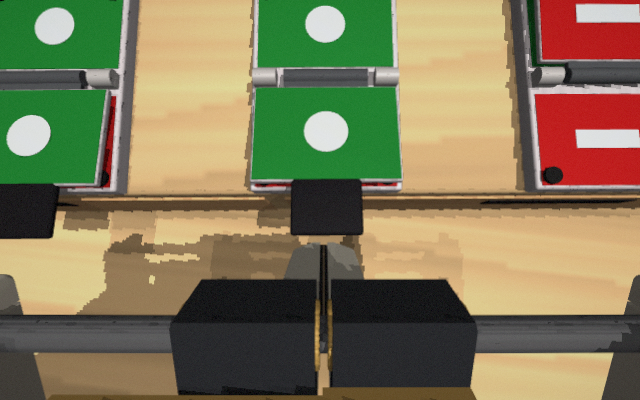

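Run:
```python
from h import *
s=robot.read_state();c=cam('wrist')
p=s['tool_pos'];R=cv2.Rodrigues(s['orientation'])[0]
print(s['force'],np.array(c['tool_from_camera']).round(3).tolist())
print(proj(c,[p,p+R[:,0]*.0075,p-R[:,0]*.0075],s).round(1))
y=np.array([-np.sin(YAW),np.cos(YAW),0])
for th in (0,.08,.15):
    print(th,proj(c,[HG+r*(-np.cos(th)*XP+np.array([0,0,np.sin(th)]))+w*y for r,w in((.085,.017),(.085,-.017),(.059,.037),(.059,-.037))],s).round(1).tolist())
```

```text
[-0.82270242  0.03021198  0.0419446 ] [[-0.0, -0.962, -0.274, 0.076], [1.0, 0.0, -0.001, -0.001], [0.001, -0.274, 0.962, -0.188], [0.0, 0.0, 0.0, 1.0]]
[[324.9 243.1]
 [324.9 230.5]
 [324.9 255.4]]
0 [[291.4, 238.5], [359.3, 238.5], [252.6, 187.3], [397.9, 187.1]]
0.08 [[290.1, 237.6], [360.7, 237.5], [250.7, 185.3], [399.9, 185.2]]
0.15 [[288.9, 235.7], [362.0, 235.7], [249.1, 182.9], [401.6, 182.7]]
```

```bash
sed -i 's/u=u-7.5\*np.sin(e); w=w-7.5\*np.cos(e)/u=u-3*np.sin(e); w=w-3*np.cos(e)/; s/s=15,off/s=18,off/' h.py
python3 - <<'E'
from h import *
for th in (4,10,16,22,28,34,40): 
    p,el=leafA(th,67);print(th,cmd(p,el))
E
```

```text
4 ([0.0108, 0.0009, 0.0154], [0.0, -0.0003, 0.0002])
10 ([0.0123, 0.0011, 0.0301], [0.0, -0.0003, 0.0002])
16 ([0.0153, 0.0014, 0.0447], [0.0, -0.0003, 0.0002])
22 ([0.0197, 0.0019, 0.0588], [0.0, -0.0003, 0.0002])
28 ([0.0256, 0.0025, 0.0724], [0.0, -0.0003, 0.0002])
34 ([0.0329, 0.0034, 0.0853], [0.0, -0.0003, 0.0002])
40 ([0.0415, 0.0043, 0.0973], [0.0, -0.0003, 0.0002])
```

Call:
{"fn": "jog_arm", "kwargs": {
  "commands": [
    [[0.006,0.001,0.008],[0,0,0],1],
    [[0.011,0.001,0.015],[0,0,0],1],
    [[0.012,0.001,0.03],[0,0,0],1],
    [[0.015,0.001,0.045],[0,0,0],1],
    [[0.02,0.002,0.059],[0,0,0],1],
    [[0.026,0.003,0.072],[0,0,0],1],
    [[0.033,0.003,0.085],[0,0,0],1],
    [[0.041,0.004,0.097],[0,0,0],1]
  ]
}}

```text
t: 6.35
tool_pos: [0.471, -0.1055, 0.1278]
orientation: [-3.054, -0.166, -0.619]
force: [0.1, -0.3, 0.7]
opening: 0.0004
```

Run:
```python
from h import *
s=robot.read_state();print(s['tool_pos'],s['force'])
c=cam('wrist','w5.png');cam('side','s5.png')
i=cv2.imread('pics/s5.png');cv2.imwrite('pics/s5z.png',cv2.resize(i[110:260,230:430],None,fx=4,fy=4,interpolation=cv2.INTER_CUBIC))
for th in range(46,107,6): 
    p,el=leafA(th,67);print(th,cmd(p,el))
```

```text
[ 0.47099078 -0.10548783  0.12779666] [ 0.10618815 -0.34143417  0.7392814 ]
46 ([0.0086, 0.0017, 0.0092], [0.0002, -0.0, 0.0002])
52 ([0.0195, 0.0029, 0.0192], [0.0002, -0.0, 0.0002])
58 ([0.0314, 0.0042, 0.028], [0.0002, -0.0, 0.0002])
64 ([0.0441, 0.0056, 0.0355], [0.0002, -0.0, 0.0002])
70 ([0.0561, 0.0069, 0.041], [0.0002, -0.0, 0.0002])
76 ([0.0671, 0.0081, 0.0448], [0.0002, -0.0, 0.0002])
82 ([0.0784, 0.0094, 0.0473], [0.0002, -0.0, 0.0002])
88 ([0.09, 0.0107, 0.0487], [0.0001, 0.0008, 0.0002])
94 ([0.1015, 0.0119, 0.049], [-0.0005, 0.0058, 0.0002])
100 ([0.113, 0.0132, 0.0481], [-0.001, 0.0107, 0.0002])
106 ([0.1244, 0.0145, 0.0459], [-0.0016, 0.0157, 0.0002])
```

View pics/w5.png

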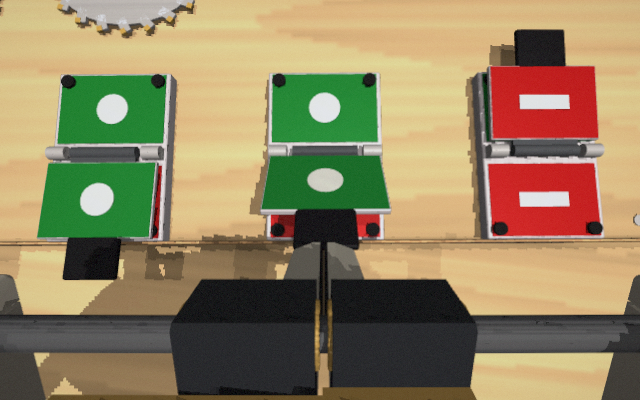

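View pics/s5z.png

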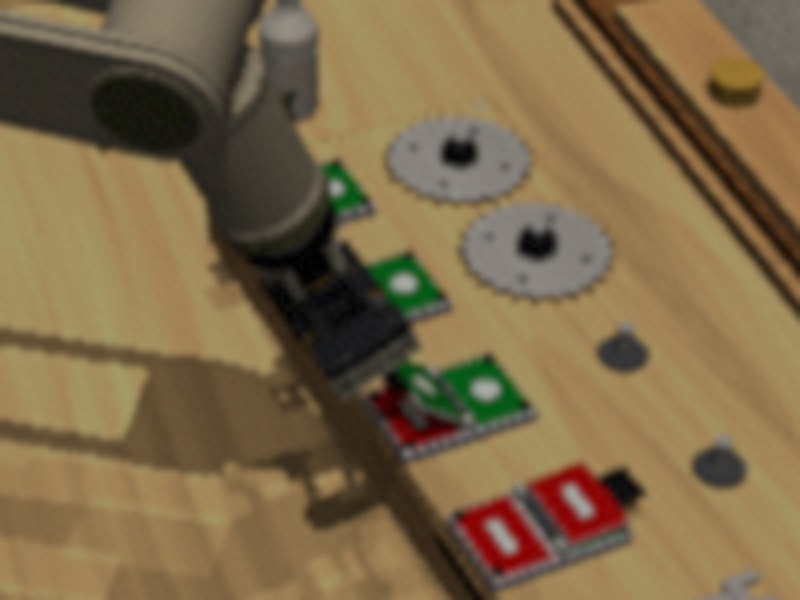

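The leaf is lifting: its tab at wrist (325,228) rides on the fingertip at about 40°, with the force under 1 N. The neighbouring markers are untouched, so I continue.

Call:
{"fn": "jog_arm", "kwargs": {
  "commands": [
    [[0.009,0.002,0.009],[0,0,0],1],
    [[0.02,0.003,0.019],[0,0,0],1],
    [[0.031,0.004,0.028],[0,0,0],1],
    [[0.044,0.006,0.036],[0,0,0],1],
    [[0.056,0.007,0.041],[0,0,0],1],
    [[0.067,0.008,0.045],[0,0,0],1],
    [[0.078,0.009,0.047],[0,0,0],1],
    [[0.09,0.011,0.049],[0,0.001,0],1],
    [[0.102,0.012,0.049],[-0.0005,0.006,0],1],
    [[0.113,0.013,0.048],[-0.001,0.011,0],1]
  ]
}}

```text
t: 7.7
tool_pos: [0.5399, -0.0979, 0.1573]
orientation: [-3.077, -0.167, -0.513]
force: [-0.3, 0.9, 0.7]
opening: 0.0007
```

Run:
```python
from h import *
s=robot.read_state();print(s['tool_pos'],s['force'])
c=cam('wrist','w6.png')
for th in list(range(106,167,6)): 
    p,el=leafA(th,67);print(th,el,cmd(p,el))
```

```text
[ 0.53985024 -0.09787773  0.15730027] [-0.34910872  0.88054988  0.71645147]
106 72.7 ([0.0091, 0.0015, -0.0027], [-0.0005, 0.0045, 0.0002])
112 74.5 ([0.0202, 0.0027, -0.006], [-0.001, 0.0095, 0.0002])
118 76.3 ([0.0308, 0.0039, -0.0105], [-0.0016, 0.0144, 0.0002])
124 78.1 ([0.0409, 0.005, -0.0161], [-0.0021, 0.0194, 0.0002])
130 79.9 ([0.0504, 0.006, -0.0227], [-0.0027, 0.0244, 0.0002])
136 81.7 ([0.0591, 0.007, -0.0302], [-0.0032, 0.0293, 0.0002])
142 83.5 ([0.0669, 0.0079, -0.0387], [-0.0038, 0.0343, 0.0002])
148 85 ([0.0739, 0.0086, -0.0479], [-0.0042, 0.0385, 0.0002])
154 85 ([0.0798, 0.0093, -0.058], [-0.0042, 0.0385, 0.0002])
160 85 ([0.0847, 0.0098, -0.0686], [-0.0042, 0.0385, 0.0002])
166 85 ([0.0884, 0.0102, -0.0797], [-0.0042, 0.0385, 0.0002])
```

View pics/w6.png

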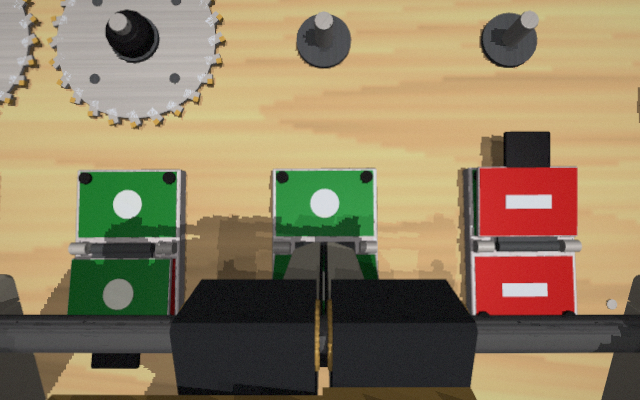

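Run:
```python
from h import *
s=robot.read_state();c=cam('wrist');cam('side','s6.png')
y=np.array([-np.sin(YAW),np.cos(YAW),0])
for d in (0,20,40,70,90,100):
    th=np.radians(d)
    print(d,proj(c,[HG+r*(-np.cos(th)*XP+np.array([0,0,np.sin(th)]))+w*y for r,w in((.01,.037),(.059,.037),(.059,-.037),(.01,-.037))],s).round(0).tolist())
i=cv2.imread('pics/s6.png');cv2.imwrite('pics/s6z.png',cv2.resize(i[150:250,280:410],None,fx=6,fy=6,interpolation=cv2.INTER_CUBIC))
i=cv2.imread('pics/w6.png');cv2.imwrite('pics/w6z.png',cv2.resize(i[220:320,250:400],None,fx=5,fy=5,interpolation=cv2.INTER_CUBIC))
```

```text
0 [[274.0, 263.0], [274.0, 330.0], [374.0, 329.0], [374.0, 263.0]]
20 [[274.0, 262.0], [270.0, 333.0], [379.0, 333.0], [375.0, 262.0]]
40 [[273.0, 260.0], [266.0, 325.0], [383.0, 325.0], [375.0, 260.0]]
70 [[273.0, 255.0], [261.0, 290.0], [387.0, 290.0], [376.0, 255.0]]
90 [[273.0, 250.0], [261.0, 256.0], [388.0, 256.0], [376.0, 250.0]]
100 [[273.0, 248.0], [261.0, 239.0], [388.0, 239.0], [376.0, 248.0]]
```

View pics/s6z.png

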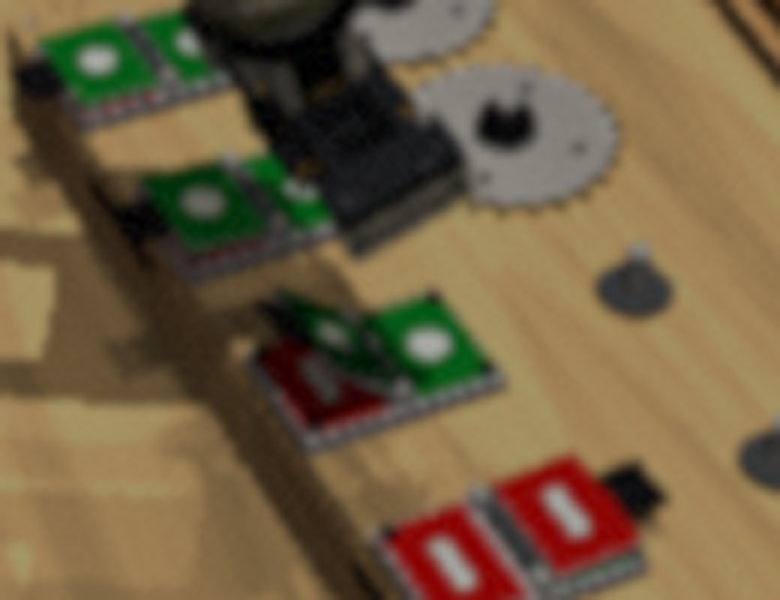

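View pics/w6z.png

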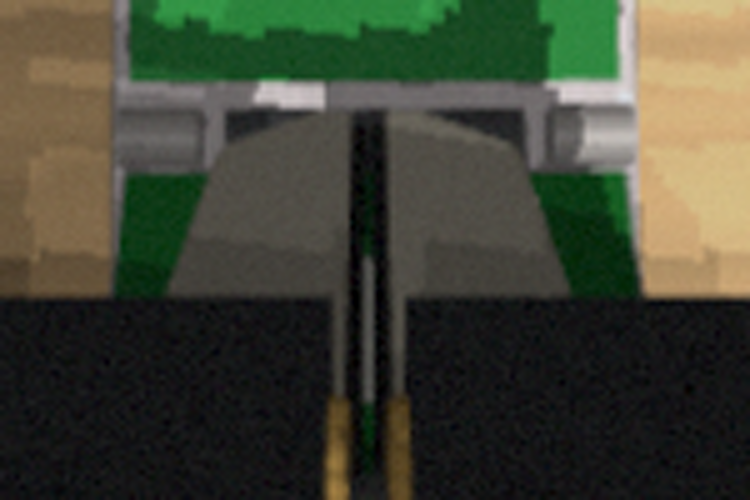

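Run:
```python
from h import *
s=robot.read_state();c=cam('wrist');sd=cam('side')
s5=dict(tool_pos=np.array([.47099,-.10549,.1278]),orientation=np.array([-3.054,-.166,-.619]))
y=np.array([-np.sin(YAW),np.cos(YAW),0])
def pts(d,l):
    th=np.radians(d); return [HG+r*(-np.cos(th)*XP+np.array([0,0,np.sin(th)]))+w*y for r,w in l]
L=((.059,.037),(.059,-.037),(.085,.017),(.085,-.017))
for d in range(20,50,4): print(d,'w5',proj(c,pts(d,L),s5).round(0).tolist(),'side',((proj(sd,pts(d,L))-[280,150])*6).round(0).tolist())
# tab end in finger frame
R=cv2.Rodrigues(s5['orientation'])[0]
for d in range(20,50,4):
    th=np.radians(d);P=HG+.085*(-np.cos(th)*XP+np.array([0,0,np.sin(th)]))-.002*(np.sin(th)*XP+np.array([0,0,np.cos(th)]))
    print(d,(R.T@(P-s5['tool_pos'])*1e3).round(1))
```

```text
20 w5 [[264.0, 233.0], [385.0, 232.0], [295.0, 274.0], [354.0, 274.0]] side [[247.0, 309.0], [307.0, 395.0], [222.0, 332.0], [249.0, 372.0]]
24 w5 [[263.0, 230.0], [386.0, 230.0], [294.0, 271.0], [355.0, 271.0]] side [[250.0, 303.0], [310.0, 389.0], [225.0, 324.0], [253.0, 364.0]]
28 w5 [[262.0, 226.0], [387.0, 226.0], [294.0, 267.0], [356.0, 267.0]] side [[253.0, 297.0], [314.0, 383.0], [230.0, 315.0], [258.0, 355.0]]
32 w5 [[261.0, 222.0], [388.0, 222.0], [293.0, 262.0], [356.0, 262.0]] side [[256.0, 291.0], [317.0, 377.0], [235.0, 306.0], [263.0, 346.0]]
36 w5 [[260.0, 218.0], [389.0, 218.0], [292.0, 256.0], [357.0, 256.0]] side [[260.0, 285.0], [321.0, 371.0], [241.0, 297.0], [269.0, 337.0]]
40 w5 [[259.0, 213.0], [390.0, 213.0], [291.0, 249.0], [358.0, 249.0]] side [[264.0, 279.0], [326.0, 365.0], [247.0, 289.0], [275.0, 328.0]]
44 w5 [[258.0, 207.0], [391.0, 207.0], [291.0, 241.0], [359.0, 241.0]] side [[269.0, 273.0], [331.0, 359.0], [254.0, 280.0], [282.0, 320.0]]
48 w5 [[257.0, 201.0], [392.0, 201.0], [290.0, 232.0], [359.0, 232.0]] side [[274.0, 268.0], [336.0, 353.0], [261.0, 272.0], [290.0, 312.0]]
20 [-20.4  -0.2   0.7]
24 [-16.4  -0.2  -3.6]
28 [-12.   -0.2  -7.6]
32 [ -7.3  -0.2 -11.3]
36 [ -2.4  -0.2 -14.6]
40 [  2.7  -0.2 -17.7]
44 [  8.   -0.2 -20.3]
48 [ 13.5  -0.2 -22.6]
```

Run:
```python
from h import *
s=robot.read_state();sd=cam('side')
y=np.array([-np.sin(YAW),np.cos(YAW),0])
def pts(d,l):
    th=np.radians(d); return [HG+r*(-np.cos(th)*XP+np.array([0,0,np.sin(th)]))+w*y for r,w in l]
L=((.059,.037),(.059,-.037),(.085,.017),(.085,-.017),(0.03,0))
Z=lambda P:((proj(sd,P)-[280,150])*6).round(0).tolist()
for d in range(36,110,8): print(d,Z(pts(d,L)))
R=cv2.Rodrigues(s['orientation'])[0]
print('tcp',Z([s['tool_pos'],s['tool_pos']-R[:,2]*.03,s['tool_pos']-R[:,2]*.06]),'hinge',Z(pts(0,((0,.037),(0,-.037)))))
i=cv2.imread('pics/s6.png');
P=proj(sd,[s['tool_pos']])[0].astype(int);print(P)
```

```text
36 [[260.0, 285.0], [321.0, 371.0], [241.0, 297.0], [269.0, 337.0], [329.0, 338.0]]
44 [[269.0, 273.0], [331.0, 359.0], [254.0, 280.0], [282.0, 320.0], [334.0, 332.0]]
52 [[280.0, 262.0], [342.0, 348.0], [269.0, 264.0], [298.0, 304.0], [339.0, 327.0]]
60 [[291.0, 252.0], [354.0, 338.0], [286.0, 250.0], [315.0, 289.0], [345.0, 322.0]]
68 [[304.0, 244.0], [367.0, 328.0], [305.0, 237.0], [334.0, 276.0], [351.0, 317.0]]
76 [[317.0, 236.0], [380.0, 321.0], [324.0, 226.0], [353.0, 264.0], [358.0, 313.0]]
84 [[331.0, 230.0], [394.0, 314.0], [344.0, 217.0], [374.0, 255.0], [365.0, 310.0]]
92 [[344.0, 225.0], [408.0, 309.0], [364.0, 210.0], [394.0, 248.0], [372.0, 308.0]]
100 [[358.0, 222.0], [422.0, 306.0], [384.0, 206.0], [414.0, 244.0], [379.0, 306.0]]
108 [[371.0, 221.0], [435.0, 305.0], [403.0, 204.0], [433.0, 242.0], [386.0, 305.0]]
tcp [[384.0, 256.0], [369.0, 220.0], [354.0, 183.0]] hinge [[338.0, 308.0], [400.0, 392.0]]
[343 192]
```

Run:
```python
from h import *
s=robot.read_state();c=cam('wrist');R=cv2.Rodrigues(s['orientation'])[0]
print(s['force'],c['fovy'])
for x in (-7.5,0,7.5):
  for z in (0,-5,-10,-15,-20,-30,-40,-50):
    P=proj(c,[s['tool_pos']+R@np.array([x,y,z])/1e3 for y in(-17.5,17.5)],s); print(x,z,P.round(0).tolist(),round(abs(P[0,0]-P[1,0])))
```

```text
[ 0.7621688  -0.08631885  0.53612295] 58.35133276868583
-7.5 0 [[294.0, 255.0], [356.0, 255.0]] 62
-7.5 -5 [[293.0, 259.0], [356.0, 259.0]] 63
-7.5 -10 [[293.0, 263.0], [357.0, 263.0]] 65
-7.5 -15 [[292.0, 267.0], [358.0, 267.0]] 66
-7.5 -20 [[291.0, 271.0], [359.0, 271.0]] 68
-7.5 -30 [[289.0, 280.0], [361.0, 281.0]] 72
-7.5 -40 [[287.0, 291.0], [363.0, 291.0]] 76
-7.5 -50 [[285.0, 302.0], [365.0, 303.0]] 81
0 0 [[294.0, 243.0], [356.0, 243.0]] 62
0 -5 [[293.0, 246.0], [357.0, 246.0]] 64
0 -10 [[292.0, 250.0], [358.0, 250.0]] 65
0 -15 [[291.0, 254.0], [358.0, 254.0]] 67
0 -20 [[291.0, 258.0], [359.0, 258.0]] 69
0 -30 [[289.0, 266.0], [361.0, 266.0]] 73
0 -40 [[287.0, 276.0], [364.0, 276.0]] 77
0 -50 [[284.0, 287.0], [366.0, 287.0]] 82
7.5 0 [[293.0, 230.0], [356.0, 230.0]] 63
7.5 -5 [[293.0, 234.0], [357.0, 234.0]] 64
7.5 -10 [[292.0, 237.0], [358.0, 237.0]] 66
7.5 -15 [[291.0, 240.0], [359.0, 240.0]] 68
7.5 -20 [[290.0, 244.0], [360.0, 244.0]] 70
7.5 -30 [[288.0, 252.0], [362.0, 252.0]] 73
7.5 -40 [[286.0, 261.0], [364.0, 261.0]] 78
7.5 -50 [[284.0, 271.0], [367.0, 271.0]] 83
```

```bash
cat >> h.py <<'E'
TL,XF,S=18.,5.,14.
def T2(u,w,el):
    e=np.radians(el);d=np.array([np.cos(e),-np.sin(e)]);n=np.array([np.sin(e),np.cos(e)])
    a=np.array([u,w])+TL*d-XF*n
    return HG+XP*a[0]/1e3+np.array([0,0,a[1]/1e3])
def leaf2(thd,el0=67,off=2,du=0,dw=0):
    t=np.radians(thd);rad=np.array([-np.cos(t),np.sin(t)]);tan=np.array([np.sin(t),np.cos(t)])
    el=el0 if thd<el0+20 else min(85,el0+(thd-el0-20)*0.3)
    if thd<el0: p=85*rad-off*tan-S*np.array([-np.cos(np.radians(el)),np.sin(np.radians(el))])
    else: p=(85-S)*rad-off*tan
    return T2(p[0]+du,p[1]+dw,el),el
E
python3 - <<'E'
from h import *
from kin import *
s=robot.read_state();q=s['q'];print(s['tool_pos'])
a,el=leaf2(36,du=-30);b,_=leaf2(36,du=-4);
for n,p,e in (('up',np.array([.54,-.098,.215]),71),('back',np.r_[a[:2],.21],67),('pre',a,67),('con',b,67)):
    r=ik(p,Rt(e),q);q=r[0];print(n,p.round(4),q.round(2),round(r[1],4),cmd(p,e))
E
```

```text
[ 0.5389923  -0.09783903  0.15702609]
up [ 0.54  -0.098  0.215] [-0.39 -0.36  1.95  0.16  1.26  1.05] 0.0 ([0.0017, -0.0003, 0.0966], [-0.0001, 0.0, 0.0002])
back [ 0.4411 -0.1086  0.21  ] [-0.58 -0.74  2.22  0.26  1.35  0.86] 0.0 ([-0.1631, -0.0179, 0.0883], [0.0011, -0.011, 0.0002])
pre [ 0.4411 -0.1086  0.1089] [-0.58 -0.68  2.38  0.28  1.15  0.81] 0.0 ([-0.1631, -0.0179, -0.0802], [0.0011, -0.011, 0.0002])
con [ 0.467  -0.1057  0.1089] [-0.53 -0.59  2.32  0.26  1.1   0.85] 0.0 ([-0.1201, -0.0132, -0.0802], [0.0011, -0.011, 0.0002])
```

The leaf is only at about 40°: the fingertip slid over the tab because the real tip reaches less far than I modelled. I will go back over it and hook deeper.

Call:
{"fn": "jog_arm", "kwargs": {
  "commands": [
    [[0,0,0.06],[0,0,0],1],
    [[0,0,0.097],[0,0,0],1],
    [[-0.08,-0.009,0.095],[0.001,-0.006,0],1],
    [[-0.163,-0.018,0.088],[0.001,-0.011,0],1],
    [[-0.163,-0.018,0.088],[0.001,-0.011,0],1],
    [[-0.163,-0.018,0.0],[0.001,-0.011,0],1],
    [[-0.163,-0.018,-0.08],[0.001,-0.011,0],1],
    [[-0.163,-0.018,-0.08],[0.001,-0.011,0],1]
  ]
}}

```text
t: 9.05
tool_pos: [0.4388, -0.107, 0.1048]
orientation: [-3.051, -0.165, -0.61]
force: [-0.4, 0.3, 0.1]
opening: 0.0004
```

Run:
```python
from h import *
s=robot.read_state();print(s['tool_pos'],s['force'])
c=cam('wrist','w7.png')
y=np.array([-np.sin(YAW),np.cos(YAW),0])
for d in range(30,64,4):
    th=np.radians(d); print(d,proj(c,[HG+r*(-np.cos(th)*XP+np.array([0,0,np.sin(th)]))+w*y for r,w in ((.059,.037),(.059,-.037),(.085,.017),(.085,-.017))],s).round(0).tolist())
for th in range(34,85,6):
    p,el=leaf2(th);print(th,cmd(p,el))
```

```text
[ 0.43883622 -0.10700317  0.10484519] [-0.41041237  0.30061758  0.08817371]
30 [[259.0, 161.0], [398.0, 161.0], [294.0, 200.0], [363.0, 200.0]]
34 [[257.0, 156.0], [399.0, 155.0], [293.0, 192.0], [364.0, 192.0]]
38 [[256.0, 149.0], [400.0, 149.0], [292.0, 183.0], [366.0, 183.0]]
42 [[255.0, 143.0], [402.0, 142.0], [291.0, 173.0], [367.0, 173.0]]
46 [[254.0, 135.0], [403.0, 135.0], [290.0, 162.0], [367.0, 162.0]]
50 [[253.0, 128.0], [404.0, 127.0], [290.0, 150.0], [368.0, 150.0]]
54 [[252.0, 120.0], [405.0, 119.0], [289.0, 137.0], [369.0, 137.0]]
58 [[252.0, 111.0], [405.0, 111.0], [288.0, 123.0], [370.0, 123.0]]
62 [[251.0, 102.0], [406.0, 102.0], [287.0, 108.0], [371.0, 108.0]]
34 ([0.0478, 0.0042, -0.0029], [-0.0002, -0.0004, 0.0002])
40 ([0.0564, 0.0051, 0.0091], [-0.0002, -0.0004, 0.0002])
46 ([0.0662, 0.0062, 0.0202], [-0.0002, -0.0004, 0.0002])
52 ([0.0771, 0.0074, 0.0302], [-0.0002, -0.0004, 0.0002])
58 ([0.089, 0.0087, 0.039], [-0.0002, -0.0004, 0.0002])
64 ([0.1017, 0.0101, 0.0465], [-0.0002, -0.0004, 0.0002])
70 ([0.114, 0.0115, 0.0522], [-0.0002, -0.0004, 0.0002])
76 ([0.1257, 0.0128, 0.0561], [-0.0002, -0.0004, 0.0002])
82 ([0.1377, 0.0141, 0.0588], [-0.0002, -0.0004, 0.0002])
```

View pics/w7.png

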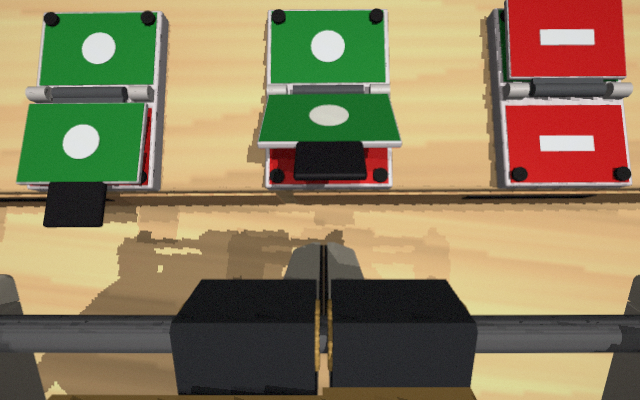

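```bash
sed -i 's/TL,XF,S=.*/TL,XF,S=18.,5.,22./' h.py
python3 - <<'E'
from h import *
print(cmd(leaf2(36,du=-28)[0],67))
for th in range(34,65,6):
    p,el=leaf2(th);print(th,p,cmd(p,el))
E
```

```text
([0.0093, -0.0001, -0.0111], [-0.0002, -0.0004, 0.0002])
34 [ 0.47240587 -0.10514549  0.09909947] ([0.053, 0.0048, -0.0152], [-0.0002, -0.0004, 0.0002])
40 [ 0.47756177 -0.10457628  0.10633101] ([0.0616, 0.0057, -0.0031], [-0.0002, -0.0004, 0.0002])
46 [ 0.48344076 -0.10392723  0.11298072] ([0.0714, 0.0068, 0.0079], [-0.0002, -0.0004, 0.0002])
52 [ 0.48997843 -0.10320546  0.11897574] ([0.0823, 0.008, 0.0179], [-0.0002, -0.0004, 0.0002])
58 [ 0.49710316 -0.10241889  0.1242504 ] ([0.0942, 0.0093, 0.0267], [-0.0002, -0.0004, 0.0002])
64 [ 0.50473687 -0.10157612  0.1287469 ] ([0.1069, 0.0107, 0.0342], [-0.0002, -0.0004, 0.0002])
```

Call:
{"fn": "jog_arm", "kwargs": {
  "commands": [
    [[0.01,0,-0.011],[0,0,0],1],
    [[0.03,0.003,-0.014],[0,0,0],1],
    [[0.053,0.005,-0.015],[0,0,0],1],
    [[0.062,0.006,-0.003],[0,0,0],1],
    [[0.071,0.007,0.008],[0,0,0],1],
    [[0.082,0.008,0.018],[0,0,0],1],
    [[0.094,0.009,0.027],[0,0,0],1],
    [[0.094,0.009,0.027],[0,0,0],1]
  ]
}}

```text
t: 10.1
tool_pos: [0.4978, -0.1027, 0.1253]
orientation: [-3.053, -0.166, -0.619]
force: [0.7, 0.2, -0.5]
opening: 0.0008
```

```bash
cat >> h.py <<'E'
def leafproj(c,s,ds):
    y=np.array([-np.sin(YAW),np.cos(YAW),0]);R=cv2.Rodrigues(np.array(s['orientation']))[0]
    for d in ds:
        th=np.radians(d);k=np.array([0,0,1]);rad=-np.cos(th)*XP+np.sin(th)*k;tan=np.sin(th)*XP+np.cos(th)*k
        print(d,proj(c,[HG+r*rad+w*y for r,w in ((.059,.037),(.059,-.037),(.085,.017),(.085,-.017))],s).round(0).tolist(),'tabend in tool',(R.T@(HG+.085*rad-.002*tan-s['tool_pos'])*1e3).round(1))
E
python3 - <<'E'
from h import *
s=robot.read_state();print(s['tool_pos'],s['force'])
c=cam('wrist','w8.png')
leafproj(c,s,range(40,90,4))
for th in range(64,125,6):
    p,el=leaf2(th);print(th,cmd(p,el))
E
```

```text
[ 0.49778014 -0.10273632  0.12529036] [ 0.72961402  0.20346294 -0.54868858]
40 [[257.0, 262.0], [392.0, 262.0], [290.0, 304.0], [359.0, 304.0]] tabend in tool [-21.1  -0.4 -30.4]
44 [[256.0, 257.0], [393.0, 257.0], [289.0, 297.0], [359.0, 297.0]] tabend in tool [-15.8  -0.4 -33.1]
48 [[255.0, 251.0], [394.0, 251.0], [288.0, 289.0], [360.0, 289.0]] tabend in tool [-10.3  -0.4 -35.4]
52 [[254.0, 245.0], [395.0, 245.0], [288.0, 279.0], [361.0, 279.0]] tabend in tool [ -4.7  -0.4 -37.2]
56 [[253.0, 239.0], [395.0, 239.0], [287.0, 269.0], [362.0, 269.0]] tabend in tool [  1.   -0.4 -38.7]
60 [[252.0, 232.0], [396.0, 232.0], [286.0, 258.0], [362.0, 258.0]] tabend in tool [  6.9  -0.4 -39.8]
64 [[252.0, 224.0], [397.0, 224.0], [286.0, 247.0], [363.0, 247.0]] tabend in tool [ 12.8  -0.4 -40.4]
68 [[251.0, 217.0], [397.0, 217.0], [285.0, 234.0], [363.0, 234.0]] tabend in tool [ 18.7  -0.4 -40.7]
72 [[251.0, 209.0], [397.0, 209.0], [285.0, 221.0], [363.0, 221.0]] tabend in tool [ 24.6  -0.4 -40.5]
76 [[251.0, 201.0], [398.0, 201.0], [285.0, 208.0], [364.0, 208.0]] tabend in tool [ 30.5  -0.4 -
[... 245 characters left out ...]
], [285.0, 166.0], [364.0, 166.0]] tabend in tool [ 47.8  -0.5 -35.8]
64 ([0.0125, 0.0017, 0.0068], [-0.0002, -0.0004, 0.0002])
70 ([0.0242, 0.003, 0.0122], [-0.0002, -0.0004, 0.0002])
76 ([0.0345, 0.0041, 0.0158], [-0.0002, -0.0004, 0.0002])
82 ([0.0452, 0.0053, 0.0182], [-0.0002, -0.0004, 0.0002])
88 ([0.0559, 0.0065, 0.0195], [-0.0003, 0.0004, 0.0002])
94 ([0.0658, 0.0076, 0.0196], [-0.0008, 0.0054, 0.0002])
100 ([0.0757, 0.0087, 0.0185], [-0.0014, 0.0104, 0.0002])
106 ([0.0855, 0.0097, 0.0163], [-0.0019, 0.0153, 0.0002])
112 ([0.095, 0.0108, 0.013], [-0.0024, 0.0203, 0.0002])
118 ([0.104, 0.0118, 0.0087], [-0.003, 0.0253, 0.0002])
124 ([0.1126, 0.0127, 0.0034], [-0.0035, 0.0303, 0.0002])
```

View pics/w8.png

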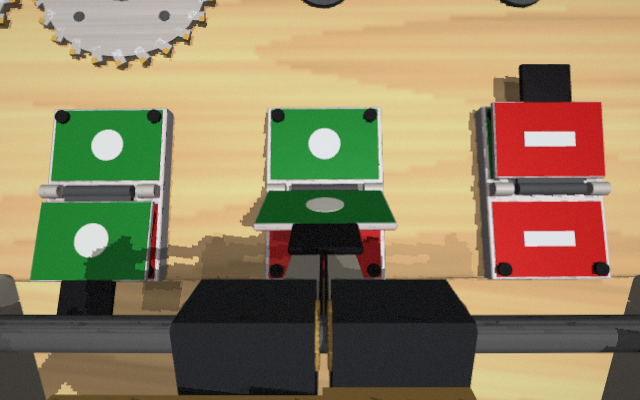

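The hook is holding: the leaf's edge at row 227 gives about 62°, with the tab on the finger. I continue past upright.

Call:
{"fn": "jog_arm", "kwargs": {
  "commands": [
    [[0.012,0.002,0.007],[0,0,0],1],
    [[0.024,0.003,0.012],[0,0,0],1],
    [[0.035,0.004,0.016],[0,0,0],1],
    [[0.045,0.005,0.018],[0,0,0],1],
    [[0.056,0.006,0.019],[0,0,0],1],
    [[0.066,0.008,0.02],[-0.001,0.005,0],1],
    [[0.076,0.009,0.019],[-0.001,0.01,0],1],
    [[0.076,0.009,0.019],[-0.001,0.01,0],1]
  ]
}}

```text
t: 11.15
tool_pos: [0.5437, -0.097, 0.1362]
orientation: [-3.073, -0.168, -0.521]
force: [0.3, 0.5, 0.6]
opening: 0.0004
```

Run:
```python
from h import *
s=robot.read_state();print(s['tool_pos'],s['force'])
c=cam('wrist','w9.png')
leafproj(c,s,range(68,124,4))
```

```text
[ 0.54365602 -0.09704591  0.13620458] [0.34814614 0.46328944 0.59555557]
68 [[255.0, 307.0], [395.0, 307.0], [289.0, 341.0], [363.0, 341.0]] tabend in tool [-31.2   0.2 -46.8]
72 [[255.0, 300.0], [396.0, 300.0], [288.0, 329.0], [363.0, 330.0]] tabend in tool [-25.2   0.2 -47. ]
76 [[255.0, 293.0], [396.0, 293.0], [288.0, 318.0], [363.0, 318.0]] tabend in tool [-19.3   0.2 -46.8]
80 [[254.0, 285.0], [396.0, 286.0], [288.0, 305.0], [363.0, 305.0]] tabend in tool [-13.4   0.2 -46.2]
84 [[254.0, 278.0], [397.0, 278.0], [288.0, 292.0], [364.0, 292.0]] tabend in tool [ -7.6   0.2 -45.1]
88 [[254.0, 270.0], [397.0, 270.0], [288.0, 279.0], [364.0, 279.0]] tabend in tool [ -1.8   0.2 -43.7]
92 [[254.0, 262.0], [396.0, 262.0], [288.0, 266.0], [363.0, 266.0]] tabend in tool [  3.9   0.2 -41.9]
96 [[255.0, 254.0], [396.0, 254.0], [288.0, 252.0], [363.0, 252.0]] tabend in tool [  9.4   0.2 -39.7]
100 [[255.0, 246.0], [396.0, 246.0], [288.0, 239.0], [363.0, 239.0]] tabend in tool [ 14.7   0.2 -37.1]
104 [[255.0, 238.0], [396.0, 238.0], [288.0, 226.0], [363.0, 226.0]] tabend in tool [ 19.8   0.2 -34.1]
108 [[256.0, 231.0], [395.0, 231.0], [289.0, 214.0], [362.0, 214.0]] tabend in tool [ 24.8   0.2 -30.8]
112 [[256.0, 223.0], [394.0, 223.0], [289.0, 202.0], [362.0, 202.0]] tabend in tool [ 29.4   0.2 -27.2]
116 [[257.0, 216.0], [394.0, 216.0], [290.0, 191.0], [361.0, 191.0]] tabend in tool [ 33.9   0.2 -23.2]
120 [[258.0, 210.0], [393.0, 210.0], [290.0, 181.0], [360.0, 181.0]] tabend in tool [ 38.    0.2 -18.9]
```

View pics/w9.png

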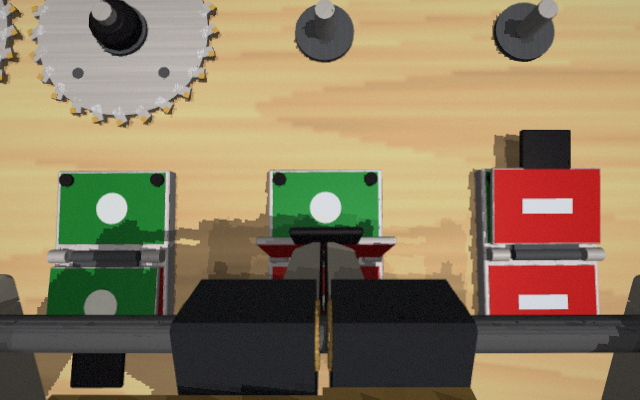

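```bash
sed -i 's/TL,XF,S=.*/TL,XF,S=18.,7.5,20./' h.py
python3 - <<'E'
from h import *
for th in range(104,153,6):
    p,el=leaf2(th);print(th,el,cmd(p,el))
E
```

```text
104 72.1 ([0.0025, -0.0003, 0.0003], [-0.0007, 0.0037, 0.0001])
110 73.9 ([0.0124, 0.0008, -0.0026], [-0.0013, 0.0087, 0.0001])
116 75.7 ([0.0219, 0.0019, -0.0066], [-0.0018, 0.0137, 0.0001])
122 77.5 ([0.0309, 0.0029, -0.0116], [-0.0024, 0.0186, 0.0001])
128 79.3 ([0.0394, 0.0038, -0.0176], [-0.0029, 0.0236, 0.0001])
134 81.1 ([0.0471, 0.0047, -0.0246], [-0.0035, 0.0286, 0.0001])
140 82.9 ([0.0541, 0.0054, -0.0324], [-0.004, 0.0335, 0.0001])
146 84.7 ([0.0602, 0.0061, -0.0409], [-0.0046, 0.0385, 0.0001])
152 85 ([0.0661, 0.0068, -0.0504], [-0.0046, 0.0393, 0.0001])
```

Call:
{"fn": "jog_arm", "kwargs": {
  "commands": [
    [[0.003,0,0],[-0.001,0.004,0],1],
    [[0.012,0.001,-0.003],[-0.001,0.009,0],1],
    [[0.022,0.002,-0.007],[-0.002,0.014,0],1],
    [[0.031,0.003,-0.012],[-0.002,0.019,0],1],
    [[0.039,0.004,-0.018],[-0.003,0.024,0],1],
    [[0.047,0.005,-0.025],[-0.003,0.029,0],1],
    [[0.054,0.005,-0.032],[-0.004,0.034,0],1],
    [[0.054,0.005,-0.032],[-0.004,0.034,0],1]
  ]
}}

```text
t: 12.2
tool_pos: [0.5758, -0.0939, 0.1163]
orientation: [-3.124, -0.171, -0.188]
force: [0.4, -1.2, 0.3]
opening: -0.0
```

Run:
```python
from h import *
s=robot.read_state();print(s['tool_pos'],s['force'])
c=cam('wrist','w10.png')
leafproj(c,s,range(128,176,4))
```

```text
[ 0.57581315 -0.09388581  0.11633006] [ 0.40773386 -1.21518359  0.33060309]
128 [[251.0, 268.0], [398.0, 268.0], [286.0, 248.0], [363.0, 248.0]] tabend in tool [ 12.5  -0.2 -42.7]
132 [[252.0, 260.0], [397.0, 260.0], [287.0, 236.0], [363.0, 236.0]] tabend in tool [ 16.7  -0.2 -38.5]
136 [[253.0, 253.0], [396.0, 253.0], [288.0, 225.0], [362.0, 225.0]] tabend in tool [ 20.5  -0.2 -33.9]
140 [[254.0, 246.0], [395.0, 246.0], [289.0, 215.0], [361.0, 215.0]] tabend in tool [ 24.   -0.2 -29.2]
144 [[255.0, 240.0], [394.0, 240.0], [289.0, 206.0], [360.0, 206.0]] tabend in tool [ 27.2  -0.2 -24.2]
148 [[256.0, 234.0], [393.0, 234.0], [290.0, 197.0], [359.0, 197.0]] tabend in tool [ 30.1  -0.2 -18.9]
152 [[257.0, 229.0], [392.0, 229.0], [291.0, 190.0], [358.0, 190.0]] tabend in tool [ 32.5  -0.2 -13.5]
156 [[258.0, 224.0], [391.0, 224.0], [292.0, 184.0], [357.0, 184.0]] tabend in tool [34.6 -0.2 -8. ]
160 [[260.0, 220.0], [390.0, 220.0], [293.0, 179.0], [356.0, 179.0]] tabend in tool [36.3 -0.2 -2.3]
164 [[261.0, 217.0], [388.0, 217.0], [294.0, 174.0], [356.0, 174.0]] tabend in tool [37.5 -0.2  3.5]
168 [[262.0, 214.0], [387.0, 214.0], [294.0, 171.0], [355.0, 171.0]] tabend in tool [38.4 -0.2  9.4]
172 [[263.0, 211.0], [386.0, 211.0], [295.0, 169.0], [354.0, 169.0]] tabend in tool [38.9 -0.2 15.3]
```

View pics/w10.png

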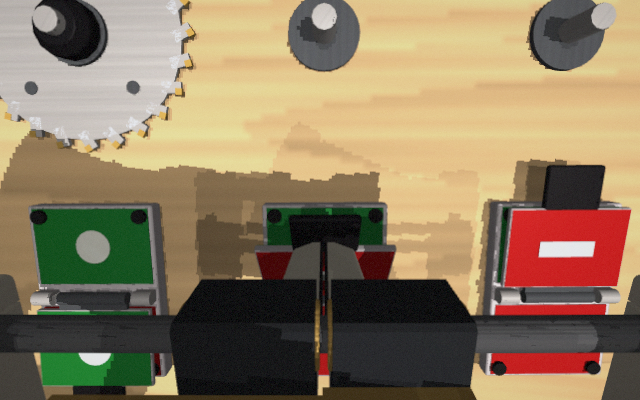

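Run:
```python
from h import *
for th in (140,145,150,155,160,165,170,175):
    p,el=leaf2(th);print(th,el,cmd(p,el))
```

```text
140 82.9 ([0.0, 0.0002, 0.0001], [-0.0, -0.0005, 0.0001])
145 84.4 ([0.0051, 0.0008, -0.007], [-0.0005, 0.0036, 0.0001])
150 85 ([0.0101, 0.0013, -0.0147], [-0.0006, 0.0053, 0.0001])
155 85 ([0.0147, 0.0019, -0.023], [-0.0006, 0.0053, 0.0001])
160 85 ([0.0186, 0.0023, -0.0316], [-0.0006, 0.0053, 0.0001])
165 85 ([0.0217, 0.0026, -0.0405], [-0.0006, 0.0053, 0.0001])
170 85 ([0.024, 0.0029, -0.0497], [-0.0006, 0.0053, 0.0001])
175 85 ([0.0255, 0.003, -0.059], [-0.0006, 0.0053, 0.0001])
```

Call:
{"fn": "jog_arm", "kwargs": {
  "commands": [
    [[0.005,0.001,-0.007],[-0.001,0.004,0],1],
    [[0.01,0.001,-0.015],[-0.001,0.005,0],1],
    [[0.015,0.002,-0.023],[-0.001,0.005,0],1],
    [[0.019,0.002,-0.032],[-0.001,0.005,0],1],
    [[0.022,0.003,-0.04],[-0.001,0.005,0],1],
    [[0.022,0.003,-0.04],[-0.001,0.005,0],1]
  ]
}}

```text
t: 13.0
tool_pos: [0.5884, -0.0919, 0.0917]
orientation: [-3.131, -0.172, -0.138]
force: [-0.8, 0.9, 0.4]
opening: 0.0003
```

Run:
```python
from h import *
s=robot.read_state();print(s['tool_pos'],s['force'])
c=cam('wrist','w11.png')
leafproj(c,s,range(152,181,4))
for th in (165,170,173,175): p,el=leaf2(th);print(th,el,cmd(p,el))
```

```text
[ 0.58837667 -0.09194964  0.09172154] [-0.82011818  0.92178625  0.38666033]
152 [[250.0, 267.0], [402.0, 267.0], [288.0, 228.0], [365.0, 228.0]] tabend in tool [ 21.6   0.5 -40.2]
156 [[251.0, 261.0], [400.0, 261.0], [289.0, 220.0], [363.0, 220.0]] tabend in tool [ 23.8   0.5 -34.7]
160 [[253.0, 256.0], [399.0, 256.0], [290.0, 212.0], [362.0, 212.0]] tabend in tool [ 25.7   0.4 -29.1]
164 [[254.0, 251.0], [397.0, 251.0], [291.0, 206.0], [361.0, 206.0]] tabend in tool [ 27.1   0.4 -23.3]
168 [[256.0, 247.0], [396.0, 247.0], [292.0, 201.0], [360.0, 201.0]] tabend in tool [ 28.2   0.4 -17.5]
172 [[257.0, 243.0], [394.0, 243.0], [293.0, 197.0], [359.0, 197.0]] tabend in tool [ 28.9   0.4 -11.6]
176 [[258.0, 240.0], [393.0, 240.0], [294.0, 194.0], [358.0, 194.0]] tabend in tool [29.1  0.4 -5.7]
180 [[260.0, 238.0], [391.0, 238.0], [294.0, 192.0], [357.0, 192.0]] tabend in tool [28.9  0.4  0.3]
165 85 ([0.0002, -0.0005, 0.0001], [0.0003, 0.0002, 0.0001])
170 85 ([0.0025, -0.0002, -0.009], [0.0003, 0.0002, 0.0001])
173 85 ([0.0035, -0.0001, -0.0146], [0.0003, 0.0002, 0.0001])
175 85 ([0.004, -0.0001, -0.0184], [0.0003, 0.0002, 0.0001])
```

View pics/w11.png

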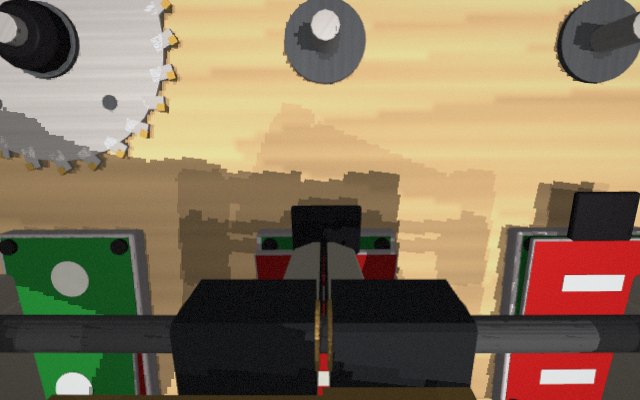

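Call:
{"fn": "jog_arm", "kwargs": {
  "commands": [
    [[0.001,0,-0.005],[0,0,0],1],
    [[0.002,0,-0.009],[0,0,0],1],
    [[0.003,0,-0.013],[0,0,0],1],
    [[0.004,0,-0.017],[0,0,0],1],
    [[0.004,0,-0.018],[0,0,0],1]
  ]
}}

```text
t: 13.68
tool_pos: [0.5908, -0.092, 0.081]
orientation: [-3.131, -0.172, -0.138]
force: [-0.7, -0.9, 1.0]
opening: 0.0003
```

Run:
```python
from h import *
s=robot.read_state();print(s['tool_pos'],s['force'])
c=cam('wrist','w12.png')
leafproj(c,s,range(164,181,4))
```

```text
[ 0.59084319 -0.09197578  0.08102148] [-0.66102625 -0.93070476  1.00877709]
164 [[250.0, 263.0], [401.0, 263.0], [288.0, 216.0], [363.0, 216.0]] tabend in tool [ 25.7   0.2 -34.2]
168 [[251.0, 258.0], [399.0, 258.0], [289.0, 210.0], [361.0, 210.0]] tabend in tool [ 26.7   0.1 -28.4]
172 [[253.0, 254.0], [398.0, 254.0], [290.0, 206.0], [360.0, 206.0]] tabend in tool [ 27.4   0.1 -22.5]
176 [[254.0, 251.0], [396.0, 251.0], [291.0, 202.0], [359.0, 202.0]] tabend in tool [ 27.6   0.1 -16.5]
180 [[256.0, 248.0], [395.0, 248.0], [292.0, 200.0], [358.0, 200.0]] tabend in tool [ 27.4   0.1 -10.6]
```

View pics/w12.png

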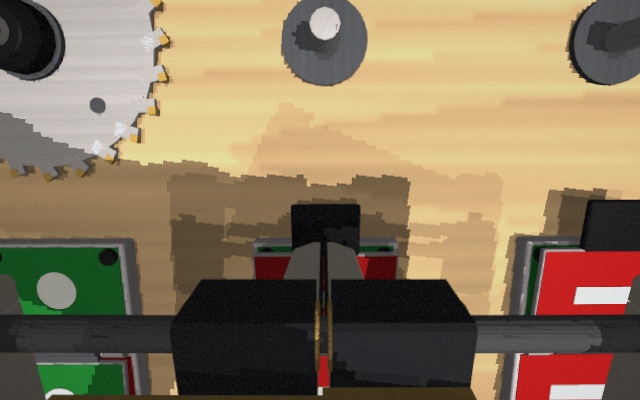

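Call:
{"fn": "jog_arm", "kwargs": {
  "commands": [
    [[0,0,-0.002],[0,0,0],1],
    [[0,0,-0.004],[0,0,0],1],
    [[0,0,-0.004],[0,0,0],1]
  ]
}}

```text
t: 14.1
tool_pos: [0.5907, -0.092, 0.0785]
orientation: [-3.131, -0.172, -0.137]
force: [0.3, -0.2, -0.2]
opening: 0.0007
```

Call:
{"fn": "jog_arm", "kwargs": {
  "commands": [
    [[0,0,0.03],[0,0,0],1],
    [[0,0,0.12],[0,0,0],1],
    [[-0.05,0,0.25],[0,-0.01,0],1],
    [[-0.15,0,0.25],[0,-0.02,0],1],
    [[-0.2,0,0.25],[0,-0.03,0],1],
    [[-0.2,0,0.25],[0,-0.03,0],1],
    [[-0.2,0,0.25],[0,-0.03,0],1]
  ]
}}

```text
t: 14.98
tool_pos: [0.4713, -0.0924, 0.2305]
orientation: [3.097, 0.17, 0.435]
force: [1.2, -0.2, 0.8]
opening: 0.0004
```

Run:
```python
from h import *
s=robot.read_state();print(s['tool_pos'],s['force'],s['q'],s['dq'].round(3))
c=cam('wrist','w13.png')
leafproj(c,s,range(160,181,4))
cam('side','s13.png')
i=cv2.imread('pics/s13.png');cv2.imwrite('pics/s13z.png',cv2.resize(i[110:260,230:430],None,fx=4,fy=4,interpolation=cv2.INTER_CUBIC))
```

```text
[ 0.47130415 -0.0923766   0.23054865] [ 1.15036749 -0.20761793  0.78247963] [-0.39387132 -0.52831202  2.03008485  0.11354832  1.38467376  1.06041771] [ 0.011  0.073 -0.041 -0.    -0.007  0.001]
160 [[294.0, 99.0], [376.0, 99.0], [316.0, 68.0], [355.0, 68.0]] tabend in tool [104.5   9.7 142. ]
164 [[294.0, 99.0], [376.0, 99.0], [316.0, 68.0], [354.0, 69.0]] tabend in tool [104.9   9.6 147.9]
168 [[294.0, 99.0], [375.0, 99.0], [316.0, 69.0], [354.0, 70.0]] tabend in tool [104.8   9.4 153.9]
172 [[294.0, 100.0], [374.0, 100.0], [316.0, 71.0], [353.0, 71.0]] tabend in tool [104.3   9.3 159.8]
176 [[295.0, 100.0], [373.0, 101.0], [316.0, 72.0], [352.0, 72.0]] tabend in tool [103.5   9.2 165.6]
180 [[295.0, 102.0], [373.0, 102.0], [316.0, 74.0], [352.0, 75.0]] tabend in tool [102.2   9.  171.4]
```

View pics/w13.png

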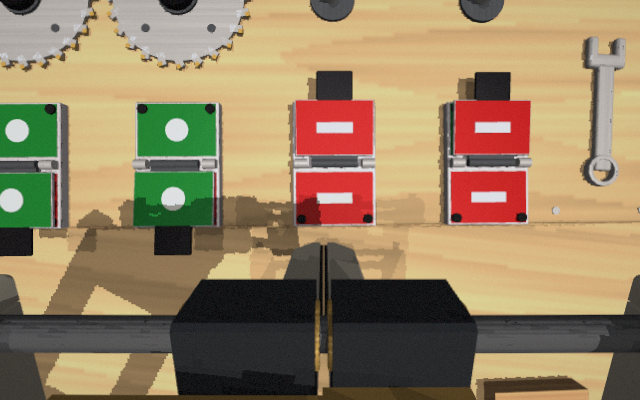

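View pics/s13z.png

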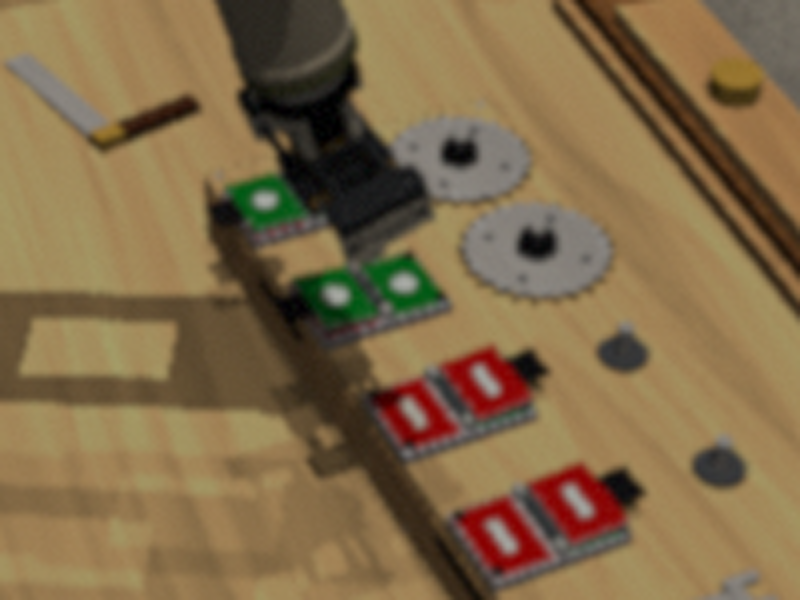

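Run:
```python
from h import *
c=cam('side'); y=np.array([-np.sin(YAW),np.cos(YAW),0])
for d in (160,166,172,176,180):
    th=np.radians(d);rad=-np.cos(th)*XP+np.sin(th)*np.array([0,0,1])
    print(d,((proj(c,[HG+r*rad+w*y for r,w in ((.085,.017),(.085,-.017),(.059,.037),(.059,-.037))])-[230,110])*4).round(0).tolist())
print('plate corners',((proj(c,[HG+.06*XP+s*.04*y-[0,0,.005] for s in(1,-1)])-[230,110])*4).round(0).tolist())
i=cv2.imread('pics/s13.png');cv2.imwrite('pics/s13q.png',cv2.resize(i[185:230,315:395],None,fx=10,fy=10,interpolation=cv2.INTER_CUBIC))
s=robot.read_state();print(s['t'],s['dq'].round(3))
```

```text
160 [[524.0, 326.0], [544.0, 351.0], [486.0, 328.0], [529.0, 383.0]]
166 [[526.0, 333.0], [546.0, 358.0], [487.0, 333.0], [530.0, 388.0]]
172 [[527.0, 341.0], [547.0, 366.0], [488.0, 338.0], [531.0, 393.0]]
176 [[527.0, 346.0], [547.0, 371.0], [488.0, 341.0], [531.0, 397.0]]
180 [[527.0, 351.0], [547.0, 376.0], [488.0, 345.0], [531.0, 400.0]]
plate corners [[487.0, 347.0], [534.0, 407.0]]
15.125 [0.003 0.017 0.003 0.    0.001 0.   ]
```

View pics/s13q.png

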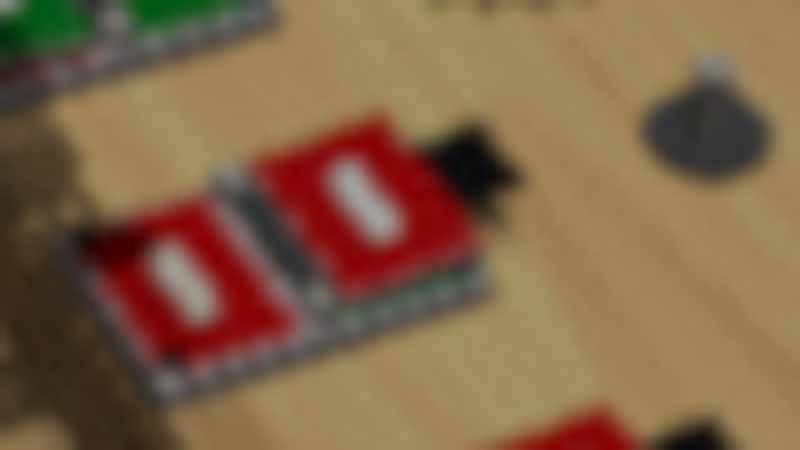

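The side picture puts the tab's end corners at about (530,350) and (546,372), which matches a leaf angle of about 176–180°. The robot is clear, so I hand in.

```bash
python3 -c "
from plant import robot
print(robot.close_job())"
```

```text
the job is handed in; nothing more can be done
None
```

The green marker at the empty post, third place from the left, is now turned right over and shows red. I pushed its leaf up by the tab and over the hinge with the closed fingertips, then backed off and handed in at about 15 s of the 40 s.

**First push slipped:** the fingertip slid over the tab at about 40°. The leaf stayed there, and the readings taken around that move were about 1 N. The fingertip's effective end turned out to lie about 18 mm short of the TCP. I hooked deeper under the tab and carried the leaf smoothly over on the second try.

**Last checks:**
- **Leaf angle:** the side picture puts it at about 176–180°, and the last wrist estimate was about 175°. Both are above the required 166°.
- **Force:** readings stayed at about 1.5 N or less whenever I checked, near the sensor's noise. I saw them only at the ends of moves, so I can't vouch for the peaks in between.
- **Other markers:** in the final pictures they look unchanged.
- **Loose things:** the spanner and try square look in place. I did not check the push stick, glue bottle and offcut separately.
- **Joint range:** early on, two positioning moves were out of reach and stopped at joint 2's limit. It read -0.892 and -0.893 rad against the listed -0.89. The listed limit may be rounded, but the judge could count this as passing the range. I then changed the tool tilt to stay clear of it.

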